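# Close the slotted strap over a ukulele bridge caul

## Robot

A 7-joint arm with a two-finger parallel gripper is mounted at the origin on the work surface. World frame = base frame: x ahead of the robot, y to its left, z up, the work surface at z = 0. Lengths are in m, angles in rad, forces in N, time in s.
With the tool pointing down it reaches from about 0.4 to 0.85 m from the base axis. Payload 4.5 kg.
Tool frame: the origin (TCP) lies at the very end of the fingers, on their centre line; the grasp point (between the pads) lies 19 mm behind it (r.pinch_z is the distance from the TCP to the grasp point, in m); x points along the fingers, y is the direction in which the jaws open and shut, and the axes are right-handed (so a half turn about x gives the same grasp; the last joint's range is limited). The gripper opens to 88 mm and grips with 3 to 60 N. Pads are 18 mm wide; open, the fingers measure 123 mm over their backs; the gripper's body (75 mm by 187 mm) begins 45 mm behind the grasp point.
Start: joints at [1.169, 0.689, -0.195, 1.565, 0.157, 0.902, -0.215], TCP at [0.264, -0.567, 0.199] pointing down, gripper open.
Joint ranges: [-3.01, 3.01], [-0.46, 2.08], [-1.47, 1.51], [0.13, 2.56], [-1, 4.14], [0.04, 2.09], [-2.66, 2.66]. Speed limits (rad/s): [2.57, 2.57, 3.14, 3.14, 3.14, 3.14, 3.14].

## Interface

Orientations are given as a unit quaternion [x, y, z, w].
In Python, from plant import telemetry, cams, job, r gives the robot as it stands.
- The arm moves only by the tool send_rows, never from a script. Its argument "commands" is one flat list of numbers, 7 for each row, row after row: the shift along the world's x, y, z as a fraction of full scale, then the turn, a rotation vector about the world's x, y, z as a fraction of full scale, then the closure, from 0 (fully open) to 1 (shut). In form: [dx, dy, dz, wx, wy, wz, claw, dx, dy, dz, wx, wy, wz, claw, ...]. A call has 1 to 12 rows; each row shifts and turns the pose as measured when the row begins; what a row does not reach is not made up. Full scale, the value 1, is 250 mm for a shift and 90 degrees for a turn. A row lasts 1/10 s, in which the tool goes at most 50 mm and 8.59 degrees, less where a joint would pass 70% of its speed; a pose out of reach is approached as far as the arm can. A call with a number of a shift or a turn outside -1 to 1 is refused whole. A call with a gripper value outside its range is refused whole. The fingers move at their own pace and stop on an object; "newtons" is the grip in N (left out, the last holds). Time passes only in rows, so rows that do not move let the fingers close. It gives the time, the measured TCP pose, the force and the opening at its end, in the units of the state.
- telemetry.get_state(): the state, without advancing time (a new reading comes with each control period).
- cams.snapshot(name): name is "side" or "top"; returns a dict with "image" (384x512x3 uint8, blue, green, red), "intrinsics" (3x3 intrinsics, pixels), "world_to_cam" (4x4, takes a point from world to camera coordinates). Camera axes: x right, y down, z forward; pixel columns grow to the right and rows downward; lengths in m; the calibration is good to about 2 mm. A picture is of the moment at which its call begins. There is no depth.
- job.finish_job(): hands the job in, once; it reports no verdict.
The state is a dict: "clock": time; "q": joint angles; "qd": joint speeds; "joint_torque": joint torques, N m; "tool_pos": TCP position; "eef_rot": TCP orientation; "contact_force": force on the tool from outside, world axes, zero at the start; "moment": the same for the moment, N m; "opening": opening from 0.0 (shut) to 1.0 (fully open).
Only numpy, scipy, OpenCV 4.12 (cv2) and the standard library are available. Lean on these libraries where they do the work, as an engineer would, in place of code of your own. Each camera call takes 0.05 s, during which the arm holds its last target.

## Task

Lay the blue caul, cork face down as it already lies, squarely along the top of the dark bridge in the gluing jig and let go of it. Then lift the free end of the steel strap by its red handle, swing it about its pivot bolt and lower it so that its slot goes right down over the other brass bolt, flat on the caul, with the caul still square on the bridge. Leave the other things on the bench where they are.

Things in the scene. Friction and masses are not known exactly. Their poses are not given: they have to be found in the camera images.
- jig: Bridge-gluing jig fixed to the bench: dark board 275 x 355 x 12 mm with a pale ukulele soundboard (top 16 mm above the bench), a bridge, two bolts 190 mm apart and, on its -y side, a wooden parking rail 48 mm high. Origin on the bench under the middle of the lower bout; x from pivot to catch bolt, y towards the upper bout, z up. Its place and yaw vary.
- pivot_bolt (a point): Centre of the top of the pivot bolt's aluminium collar (20 mm wide, top 48 mm above the bench), at x -95, y -10 mm in the jig. Bolt 8 mm thick; the strap's 12 mm hole sits loosely on it between the collar and a black knob (22 mm wide, 16 to 27 mm above the collar). The strap cannot come off; it can swing, and tilt up some 10 degrees.
- catch_bolt (a point): Centre of the top of the like collar (48 mm above the bench) of the second, bare brass bolt, at x 95, y -10 mm in the jig; 8 mm thick, it stands 17 mm above the collar and its last 5 mm taper to 4.4 mm. Axes as the jig's.
- bridge_top (a point): Centre of the top of the dark brown bridge, 84 mm along the jig's x by 22 mm, top 24 mm above the bench; fixed. Axes as the jig's. It lies on the line between the bolts, under the closed strap.
- caul: Loose clamping caul: blue block 80 x 24 x 25 mm (x, y, z), white stripe on top, 4 mm cork face below; about 45 g. Origin at the centre of its underside. Starts on the bench, cork down, left or right of the jig (may be swapped with the offcut). On the bridge its top is 1 mm above the collars, so the closed strap rests on it. Either end may point to the catch bolt.
- strap: Steel strap 233 x 24 x 8 mm, about 330 g, loose on the pivot bolt. Origin: centre of its round hole, on its underside; x along the strap to its free end (217 mm away), z up. Slot 26 mm long (along it), 12 mm wide, at 190 mm. Starts level on collar and parking rail, swung 60 to 100 degrees clockwise (from above) of closed; closed, its x lies along the jig's x.
- strap_handle (a point): Point on the strap's red upright grip block, 140 mm from the hole centre, 31 mm above the strap's underside. The block is 40 mm long along the strap, 20 mm wide across it, from 8 mm (the strap's top) to 44 mm above the underside. Axes as the strap's. Pinch it across its width from above; the strap can pivot up and down between the pads.
- strap_slot (a point): Centre of the strap's slot, on the strap's underside, 190 mm from the hole centre. Axes as the strap's. Closed, it lies at the catch bolt's collar, 0 to 2 mm above its top.
- offcut: Bystander: brown wooden offcut 75 x 30 x 18 mm lying on the bench. Origin under its centre.
- clamp_pink: Bystander: black spring clamp with pink tips lying on the bench, some 110 x 45 x 20 mm. Origin at its pivot, on the bench.
- clamp_orange: Bystander: black spring clamp with orange tips lying on the bench, some 110 x 45 x 20 mm. Origin at its pivot, on the bench.
- glue_bottle: Bystander: white glue bottle, green cap and blue nozzle, 52 mm wide, 170 mm tall, standing. Origin under its centre.
- screwdriver: Bystander: screwdriver lying on the bench beyond the jig. Origin under its middle.
- tape_measure: Bystander: round yellow tape measure 64 mm wide, 26 mm tall. Origin under its centre.
Things that resemble listed ones, but are neither listed nor needed, are in the scene too. Several things have the shape of the strap; the one meant has the colours described above.

How it is judged:
By the outcome, as a careful person would: the job done as asked, in the order asked, and still so for the second after the job is handed in, with the robot touching nothing.
It also fails if it takes over 59 s, if anything falls off the work surface, if the arm or the gripper's body presses on something with over 40 N, if the wrist force passes 120 N, or if a joint passes its speed limit or range.

## Working session

There is one attempt and no reset: what is moved stays moved. The work goes in short steps, Python scripts to look and compute and a tool call to move; the robot and the scene stay as the last step left them, time stands still between calls to the robot, and variables do not carry over. Pictures are saved under pics/ and viewed, and the job is handed in when it is done.

Besides the shell and the picture viewer there is one more tool, called after "Call:" as name(argument=value, ...), one argument or row to a line, values as JSON. send_rows: Moves the arm, as the interface text tells. Its arguments: {"type":"object","properties":{"commands":{"type":"array"},"newtons":{"type":"number"}},"required":["commands"]}

```bash
ls; mkdir -p pics; python3 - <<'E'
from plant import telemetry,cams,job,r
import cv2,numpy as np
print(telemetry.get_state())
for n in("top","side"):
    s=cams.snapshot(n);cv2.imwrite(f"pics/{n}0.png",cv2.resize(s["image"],None,fx=1.5,fy=1.5,interpolation=cv2.INTER_CUBIC));cv2.imwrite(f"raw_{n}0.png",s["image"])
    np.savez(f"cal_{n}.npz",K=s["intrinsics"],T=s["world_to_cam"]);print(n,s["intrinsics"],s["world_to_cam"])
print(r.pinch_z)
E
```

```text
pics
{'clock': 0.0, 'q': array([ 1.1688084 ,  0.68996213, -0.19450083,  1.56635631,  0.15732595,
        0.90246411, -0.21509238]), 'qd': array([ 1.01660623e-03,  1.88983069e-06,  9.58066271e-05, -5.58004280e-04,
        4.96329320e-04, -5.29650479e-04, -3.31688216e-07]), 'joint_torque': array([-4.98976551e-04, -5.27569592e+01, -1.26696791e+00, -1.53433764e+01,
       -5.25974901e-02,  6.54484276e-03,  1.62875699e-04]), 'tool_pos': array([ 0.26347179, -0.5659823 ,  0.19802012]), 'eef_rot': array([-0.6901883 , -0.15349813,  0.69057026, -0.15228644]), 'contact_force': array([-0.21599515,  0.40679729, -0.08840939]), 'moment': array([-0.01657675, -0.02137079, -0.0018872 ]), 'opening': 1.0006296639260353}
top [[370.60730363   0.         248.23396149]
 [  0.         370.60730363 193.32125936]
 [  0.           0.           1.        ]] [[-0.02494401 -0.99957745  0.0149237   0.07786859]
 [-0.98377908  0.02189157 -0.17804348  0.5624994 ]
 [ 0.17764155 -0.01912274 -0.98390945  1.25051711]
 [ 0.          0.          0.          1.        ]]
side [[403.75232938   0.         257.42077809]
 [  0.         403.75232938 190.9769197 ]
 [  0.           0.           1.        ]] [[ 0.97540111 -0.22029432 -0.00794226 -0.51878223]
 [-0.1491756  -0.63312383 -0.7595399   0.20158771]
 [ 0.16229389  0.74204086 -0.65041222  1.45907223]
 [ 0.          0.          0.          1.        ]]
0.0187
```

View pics/top0.png

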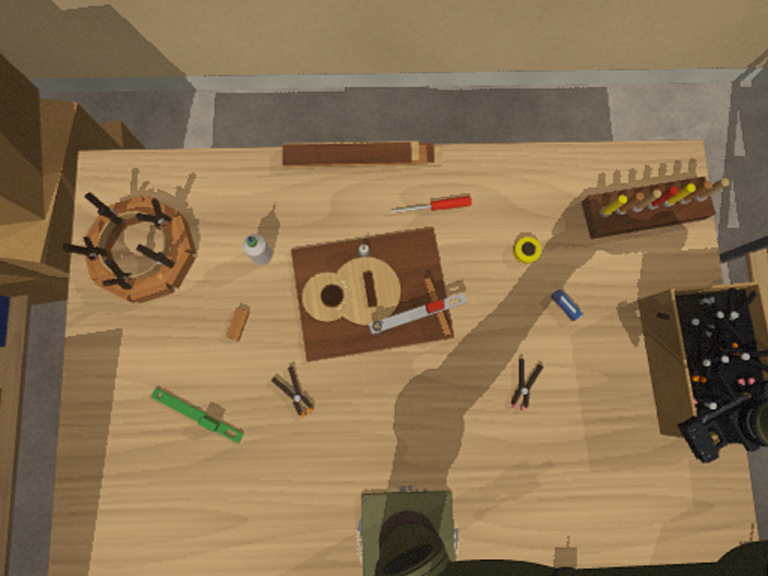

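View pics/side0.png

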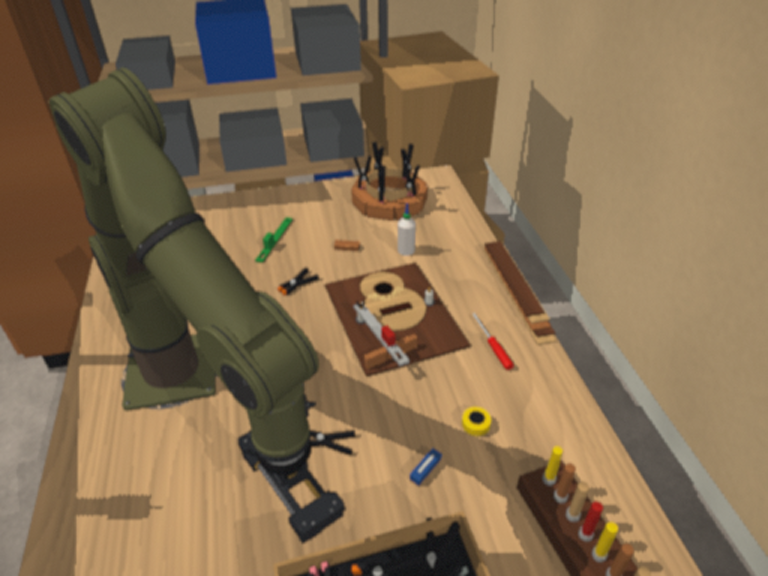

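The top view shows the caul at about (566,305) of the enlarged picture, the pivot at (377,326), the catch bolt at (363,249), and the strap pointing right with its red handle at (436,307). I'll measure these next.

```bash
cat > h.py <<'E'
import cv2,numpy as np
def cal(n):
    d=np.load(f"cal_{n}.npz");return d["K"],d["T"]
def ray(n,uv,z):
    K,T=cal(n);R=T[:3,:3];t=T[:3,3];o=-R.T@t
    uv=np.atleast_2d(uv).astype(float)
    d=(R.T@np.linalg.inv(K)@np.c_[uv,np.ones(len(uv))].T).T
    return o+d*((z-o[2])/d[:,2])[:,None]
def proj(n,P):
    K,T=cal(n);P=np.atleast_2d(P);c=(T[:3,:3]@P.T).T+T[:3,3];p=(K@c.T).T;return p[:,:2]/p[:,2:]
def tri(a,b):
    A=[];
    for n,uv in(("top",a),("side",b)):
        K,T=cal(n);P=K@T[:3];A+= [uv[0]*P[2]-P[0],uv[1]*P[2]-P[1]]
    v=np.linalg.svd(np.array(A))[2][-1];return v[:3]/v[3]
E
python3 - <<'E'
from h import *
for n,(x0,y0,x1,y1) in dict(top=(185,145,400,250),side=(210,175,320,330)).items():
    im=cv2.imread(f"raw_{n}0.png");f=min(800/(x1-x0),600/(y1-y0));f=int(f)
    cv2.imwrite(f"pics/{n}_crop.png",cv2.resize(im[y0:y1,x0:x1],None,fx=f,fy=f,interpolation=cv2.INTER_CUBIC));print(n,f)
    hsv=cv2.cvtColor(im,cv2.COLOR_BGR2HSV)
    H,S,V=cv2.split(hsv)
    for c,m,z in(("blue",((H>100)&(H<130)&(S>110)),.025),("red",(((H<6)|(H>174))&(S>190)&(V>90)),.09),("yellow",((H>22)&(H<34)&(S>180)&(V>120)),.026)):
        k,lab,st,ce=cv2.connectedComponentsWithStats(m.astype(np.uint8))
        for i in range(1,k):
            if st[i,4]>15: print(n,c,st[i],ce[i].round(1),ray(n,ce[i],z)[0].round(3))
E
```

```text
top 3
top blue [  0 197   6  34 143] [  1.8 211.8] [0.522 0.931 0.025]
top blue [372 196  16  17  62] [380.2 205.2] [ 0.515 -0.407  0.025]
top red [435 125  17  12  55] [444.3 130.2] [ 0.768 -0.633  0.09 ]
top red [287 131  27   9 152] [300.5 135. ] [ 0.761 -0.123  0.09 ]
top red [284 200  12   8  59] [289.4 203.6] [ 0.518 -0.073  0.09 ]
top yellow [445 123  19  13  81] [455.  128.8] [ 0.796 -0.712  0.026]
top yellow [403 130  15  13  79] [410.5 136.1] [ 0.77  -0.542  0.026]
top yellow [343 158  18  18 183] [350.9 166.7] [ 0.659 -0.312  0.026]
side 3
side blue [ 131    0   53   56 2494] [156.3  26.6] [0.232 2.268 0.025]
side blue [210 114  25   6  67] [221.7 116.6] [0.517 0.779 0.025]
side blue [274 300  20  22 124] [283.  311.7] [ 0.519 -0.411  0.025]
side red [255 218   8  12  67] [258.6 223.1] [ 0.517 -0.09   0.09 ]
side red [326 225  16  21 128] [333.5 235.3] [ 0.751 -0.204  0.09 ]
side red [389 335  12  21 147] [394.5 344.9] [ 0.766 -0.614  0.09 ]
side yellow [308 271  20  19 231] [317.1 281. ] [ 0.656 -0.327  0.026]
side yellow [364 298  11  21 138] [368.8 308.2] [ 0.776 -0.459  0.026]
side yellow [398 348  14  22 183] [404.2 358.3] [ 0.803 -0.627  0.026]
```

```bash
sleep 1; ls pics
```

```text
side0.png
side_crop.png
top0.png
top_crop.png
```

View pics/top_crop.png

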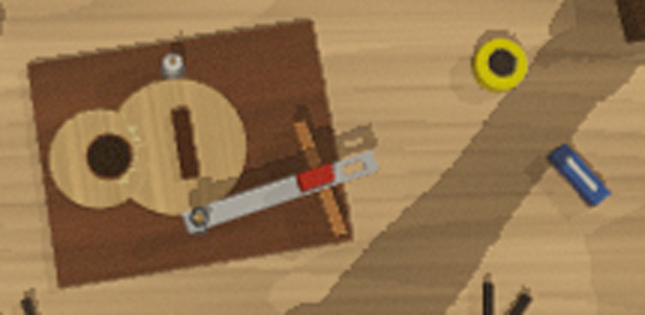

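View pics/side_crop.png

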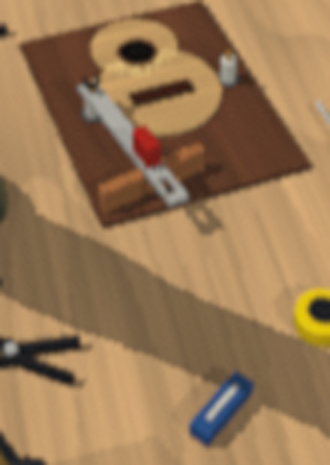

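Both views are clear. Next I'll fit the jig frame from the board corners and the collars, then the caul and the strap.

```bash
cat > jig.py <<'E'
from h import *
def comp(n,im,m,near):
    k,lab,st,ce=cv2.connectedComponentsWithStats(m.astype(np.uint8))
    i=min((i for i in range(1,k) if st[i,4]>15),key=lambda i:np.hypot(*(ce[i]-near)))
    return (lab==i).astype(np.uint8)
E
python3 - <<'E'
from jig import *
im=cv2.imread("raw_top0.png")
c=np.array([[28,64],[313,19],[352,240],[58,287]])/3+[185,145]
g=cv2.cvtColor(im,cv2.COLOR_BGR2GRAY)
c2=cv2.cornerSubPix(g,c.astype(np.float32).reshape(-1,1,2),(4,4),(-1,-1),(3,50,.01)).reshape(-1,2)
print(c.round(1),c2.round(1))
P=ray("top",c2,.012);print(P.round(4));
for i in range(4): print(np.linalg.norm(P[i]-P[(i+1)%4]).round(4))
for n,a,b in (("top",(173/3+185,62/3+145),(199/3+185,213/3+145)),("side",(230/3+210,57/3+175),(92/3+210,84/3+175))):
    print(n,"catch top z65",ray(n,a,.065).round(4),"knob top z75",ray(n,b,.075).round(4))
# bridge corners (z 24) 
b=np.array([[172,108],[187,105],[200,175],[185,180]])/3+[185,145]
B=ray("top",b,.024);print("bridge",B.mean(0),B.round(3))
# caul
for n in("top","side"):
    im=cv2.imread(f"raw_{n}0.png");H,S,V=cv2.split(cv2.cvtColor(im,cv2.COLOR_BGR2HSV))
    m=comp(n,im,(H>98)&(H<130)&(S>90),(380,205) if n=="top" else(283,311))
    pts=cv2.findNonZero(m);h=cv2.convexHull(pts).reshape(-1,2)
    for z in(.0145,.025):
        w=(ray(n,h,z)[:,:2]*1000).astype(np.float32);print(n,z,cv2.minAreaRect(w))
    x0,y0,w0,h0=cv2.boundingRect(pts)
    st=np.zeros_like(m);cv2.fillConvexPoly(st,cv2.convexHull(pts),1)
    st&=((S<90)&(V>120)).astype(np.uint8)
    q=cv2.findNonZero(st).reshape(-1,2);w=ray(n,q,.025)[:,:2]*1000
    print("stripe",len(q),w.mean(0),cv2.minAreaRect(w.astype(np.float32)))
# handle
a=[];
for n,near in(("top",(289,203)),("side",(258,223))):
    im=cv2.imread(f"raw_{n}0.png");H,S,V=cv2.split(cv2.cvtColor(im,cv2.COLOR_BGR2HSV))
    m=comp(n,im,((H<7)|(H>173))&(S>150)&(V>70),near);M=cv2.moments(m,True);a.append((M["m10"]/M["m00"],M["m01"]/M["m00"]))
print("handle",tri(*a))
print("slot",tri((355/3+185,166/3+145),(170/3+210,185/3+175)))
E
```

```text
[[194.3 166.3]
 [289.3 151.3]
 [302.3 225. ]
 [204.3 240.7]] [[193.6 165.6]
 [288.6 151.3]
 [302.3 224. ]
 [204.2 240.8]]
[[ 0.6783  0.2608  0.012 ]
 [ 0.7255 -0.0892  0.012 ]
 [ 0.4554 -0.1262  0.012 ]
 [ 0.4044  0.2231  0.012 ]]
0.3532
0.2726
0.353
0.2764
top catch top z65 [[0.6606 0.082  0.065 ]] knob top z75 [[0.481  0.0565 0.075 ]]
side catch top z65 [[0.664  0.0654 0.065 ]] knob top z75 [[0.4778 0.0443 0.075 ]]
bridge [0.57279621 0.06842767 0.024     ] [[0.614 0.084 0.024]
 [0.618 0.066 0.024]
 [0.532 0.053 0.024]
 [0.527 0.071 0.024]]
top 0.0145 ((525.0626831054688, -402.8558349609375), (74.98999786376953, 25.64554214477539), 36.83595657348633)
top 0.025 ((523.5302734375, -398.92462158203125), (74.39112854003906, 25.44074821472168), 36.83599853515625)
stripe 36 [ 521.25805827 -403.6644917 ] ((520.292724609375, -407.2485046386719), (59.25674057006836, 13.157353401184082), 41.6097297668457)
side 0.0145 ((522.8857421875, -400.35711669921875), (84.45382690429688, 26.321327209472656), 40.139591217041016)
side 0.025 ((520.7188720703125, -406.8401794433594), (83.6353759765625, 26.06626319885254), 40.1396369934082)
stripe 52 [ 520.25051153 -403.12032897] ((517.3043212890625, -405.61090087890625), (58.222232818603516, 12.81224250793457), 32.2746467590332)
handle [ 0.52088378 -0.07628497  0.07450849]
slot [ 0.53560417 -0.12718294  0.05489678]
```

```bash
python3 - <<'E'
from jig import *
for n,near,box in(("top",(247,193),(235,178,256,207)),("side",(263,205),(250,198,280,214))):
    im=cv2.imread(f"raw_{n}0.png");g=cv2.cvtColor(im,cv2.COLOR_BGR2GRAY)
    G=cv2.resize(g,None,fx=8,fy=8,interpolation=cv2.INTER_CUBIC)
    x0,y0,x1,y1=[8*v for v in box];sub=G[y0:y1,x0:x1]
    t,m=cv2.threshold(sub,0,1,cv2.THRESH_BINARY_INV+cv2.THRESH_OTSU)
    k,lab,st,ce=cv2.connectedComponentsWithStats(m)
    c0=(np.array(near)*8-[x0,y0]);i=lab[c0[1],c0[0]];print(n,t,st[i])
    q=cv2.findNonZero((lab==i).astype(np.uint8)).reshape(-1,2)+[x0,y0];q=(q+.5)/8-.5
    w=ray(n,q,.024)[:,:2]*1000;print(n,w.mean(0),cv2.minAreaRect(w.astype(np.float32)))
im={n:cv2.imread(f"raw_{n}0.png") for n in("top","side")}
T=[]
for n,b in(("top",(232,155,262,230)),("side",(230,185,300,225))):
    x0,y0,x1,y1=b;f=10 if n=="top" else 11
    T.append(cv2.resize(im[n][y0:y1,x0:x1],None,fx=f,fy=f,interpolation=cv2.INTER_NEAREST)[:600])
    cv2.imwrite(f"pics/z_{n}.png",cv2.resize(im[n][y0:y1,x0:x1],None,fx=8 if n=="top" else 11,fy=8 if n=="top" else 11,interpolation=cv2.INTER_CUBIC))
E
```

```text
top 102.0 [  56   19   76  196 9625]
top [572.82268853  70.99865307] ((573.5777587890625, 70.98233795166016), (89.33985137939453, 24.29094696044922), 8.026634216308594)
side 106.0 [  25   28  174   75 6807]
side [570.44549032  65.3255985 ] ((570.9146118164062, 65.51878356933594), (88.60269927978516, 29.733057022094727), 7.9992170333862305)
```

```bash
sleep 2
```

```text
(no output)
```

View pics/z_top.png

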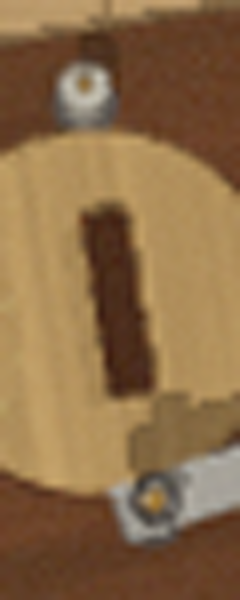

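View pics/z_side.png

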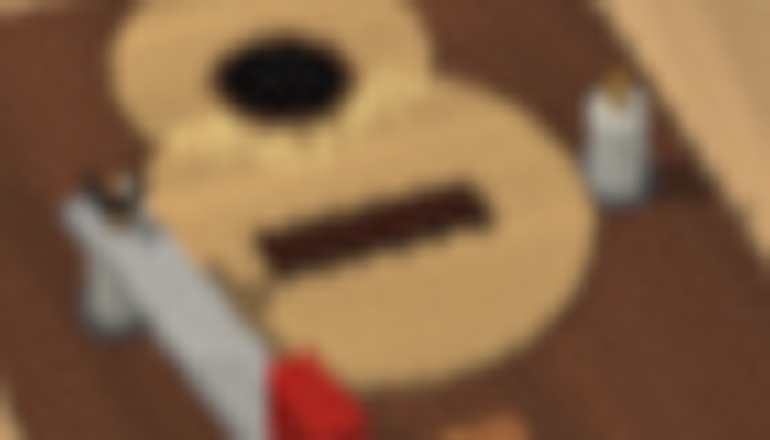

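```bash
python3 - <<'E'
from jig import *
c=tri((242.06,164.8),(285.7,191.1));p=tri((250.7,217),(240.9,200.9));print("catch",c,"pivot",p,(c+p)/2,np.degrees(np.arctan2(c[1]-p[1],c[0]-p[0])),np.linalg.norm(c-p))
# board corners in the side view
s=np.array([[22,45],[202,2],[312,166],[105,228]])/3+[210,175]
g=cv2.cvtColor(cv2.imread("raw_side0.png"),cv2.COLOR_BGR2GRAY)
s=cv2.cornerSubPix(g,s.astype(np.float32).reshape(-1,1,2),(4,4),(-1,-1),(3,50,.01)).reshape(-1,2)
S=ray("side",s,.012);print(S.round(4),S.mean(0))
E
```

```text
catch [0.66477674 0.08395961 0.06400024] pivot [0.47979692 0.05853948 0.0723528 ] [0.57228683 0.07124954 0.06817652] 7.824638415800473 0.1869050121755015
[[ 0.4003  0.2327  0.012 ]
 [ 0.674   0.2627  0.012 ]
 [ 0.7245 -0.0984  0.012 ]
 [ 0.4523 -0.139   0.012 ]] [0.56277624 0.06450255 0.012     ]
```

```bash
cat > st.py <<'E'
from h import *
from scipy.spatial.transform import Rotation as R
def show(s,target=None,yaw=None):
    """target TCP xyz, yaw of jaw axis (deg). prints shift & turn in fractions"""
    q=R.from_quat(s["eef_rot"]);M=q.as_matrix()
    jy=np.degrees(np.arctan2(M[1,1],M[0,1]))
    print("t",round(s["clock"],2),"tcp",np.round(s["tool_pos"],4),"jaw yaw",jy.round(2),"approach",M[:,0].round(3),"open",round(s["opening"],3),"F",np.round(s["contact_force"],1),"q",np.round(s["q"],2))
    if target is not None:
        d=np.array(target)-s["tool_pos"];print("shift",(d/.25).round(4))
    if yaw is not None:
        a=np.radians(yaw);y=np.array([np.cos(a),np.sin(a),0]);x=np.array([0,0,-1.]);z=np.cross(x,y)
        W=(R.from_matrix(np.c_[x,y,z])*q.inv()).as_rotvec();print("turn",(W/(np.pi/2)).round(4),np.degrees(W).round(2))
E
python3 - <<'E'
from plant import telemetry
from st import *
s=telemetry.get_state()
for y in(128.5,-51.5): show(s,(.5207,-.4034,.08),y)
E
```

```text
t 0.1 tcp [ 0.2635 -0.566   0.1981] jaw yaw -65.02 approach [-0.001  0.001 -1.   ] open 0.999 F [ 0.3 -0.2  0.7] q [ 1.17  0.69 -0.19  1.57  0.16  0.9  -0.22]
shift [ 1.0286  0.6504 -0.4723]
turn [-9.0000e-04  1.3000e-03 -1.8497e+00] [-8.0000e-02  1.2000e-01 -1.6648e+02]
t 0.1 tcp [ 0.2635 -0.566   0.1981] jaw yaw -65.02 approach [-0.001  0.001 -1.   ] open 0.999 F [ 0.3 -0.2  0.7] q [ 1.17  0.69 -0.19  1.57  0.16  0.9  -0.22]
shift [ 1.0286  0.6504 -0.4723]
turn [-0.0009 -0.0006  0.1503] [-0.08 -0.06 13.52]
```

Call:
send_rows(
  commands=[0.1,0.065,-0.02,0,0,0.015,0,0.13,0.08,-0.04,0,0,0.02,0,0.13,0.08,-0.05,0,0,0.02,0,0.13,0.08,-0.05,0,0,0.02,0,0.13,0.08,-0.05,0,0,0.02,0,0.13,0.08,-0.05,0,0,0.02,0,0.13,0.08,-0.05,0,0,0.02,0,0.1,0.07,-0.05,0,0,0.01,0,0,0,0,0,0,0,0],
  newtons=15,
)

```text
clock: 1.0
tool_pos: [0.5119, -0.4043, 0.1011]
eef_rot: [-0.667, -0.233, 0.67, -0.229]
contact_force: [-0.4, 0.6, -0.4]
opening: 0.996
```

```bash
python3 - <<'E'
from plant import telemetry,cams
from st import *
s=telemetry.get_state()
show(s,(.5207,-.4034,.05),-51.5)
s=cams.snapshot("side")["image"];cv2.imwrite("pics/s1.png",cv2.resize(s[220:384,190:400],None,fx=3.6,fy=3.6,interpolation=cv2.INTER_CUBIC))
s=cams.snapshot("top")["image"];cv2.imwrite("pics/t1.png",cv2.resize(s[150:270,300:440],None,fx=4,fy=4,interpolation=cv2.INTER_CUBIC))
E
```

```text
t 1.0 tcp [ 0.5119 -0.4043  0.1011] jaw yaw -51.83 approach [-0.006  0.003 -1.   ] open 0.996 F [-0.4  0.6 -0.4] q [ 0.7   0.85 -0.2   1.55  0.21  0.77 -0.49]
shift [ 0.0353  0.0037 -0.2046]
turn [-0.0022 -0.0039  0.0037] [-0.2  -0.35  0.33]
```

View pics/s1.png

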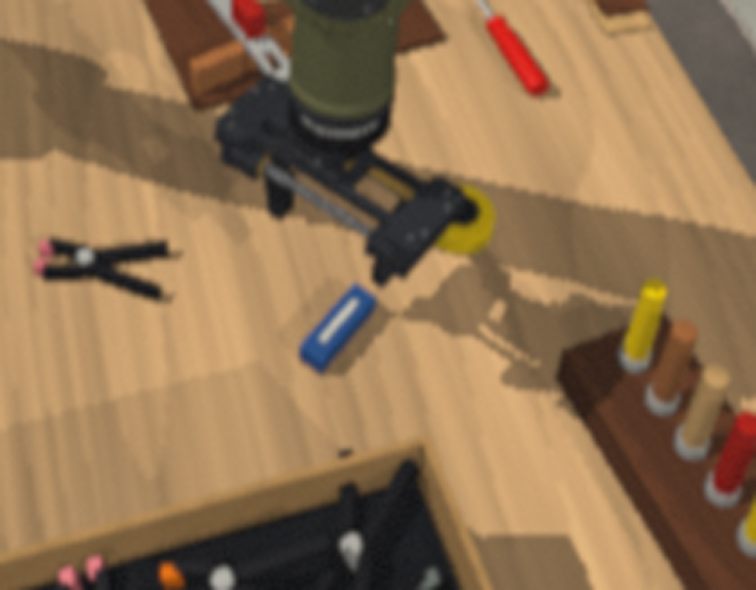

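The open jaws straddle the caul's line (caul at (337,328) in the crop). Descending.

Call:
send_rows(
  commands=[0.035,0.004,-0.1,-0.002,-0.004,0.004,0,0,0,-0.1,0,0,0,0,0,0,-0.1,0,0,0,0,0,0,-0.06,0,0,0,0,0,0,0,0,0,0,0],
)

```text
clock: 1.6
tool_pos: [0.509, -0.4203, 0.0131]
eef_rot: [-0.667, -0.222, 0.673, -0.231]
contact_force: [0.4, -0.1, 0.6]
opening: 1.0
```

```bash
python3 - <<'E'
from plant import telemetry,cams
from st import *
s=telemetry.get_state()
show(s,(.5207,-.4034,.008),-51.5)
E
```

```text
t 1.6 tcp [ 0.509  -0.4203  0.0131] jaw yaw -52.62 approach [-0.004 -0.015 -1.   ] open 1.0 F [ 0.4 -0.1  0.6] q [ 0.69  0.97 -0.15  1.58  0.25  0.61 -0.52]
shift [ 0.047   0.0675 -0.0205]
turn [ 0.0095 -0.0024  0.0125] [ 0.86 -0.22  1.13]
```

Call:
send_rows(
  commands=[0.047,0.067,0,0.009,-0.002,0.012,0,0,0,0,0,0,0,0],
)

```text
clock: 1.8
tool_pos: [0.5213, -0.4043, 0.0148]
eef_rot: [0.668, 0.232, -0.668, 0.233]
contact_force: [1.0, 1.2, 0.3]
opening: 1.002
```

```bash
python3 - <<'E'
from plant import telemetry,cams
from st import *
s=telemetry.get_state()
show(s,(.5207,-.4034,.008),-51.5)
E
```

```text
t 1.8 tcp [ 0.5213 -0.4043  0.0148] jaw yaw -51.62 approach [ 0.001 -0.001 -1.   ] open 1.002 F [1.  1.2 0.3] q [ 0.68  0.97 -0.17  1.57  0.24  0.62 -0.52]
shift [-0.0023  0.0034 -0.0273]
turn [0.0008 0.0007 0.0013] [0.07 0.06 0.12]
```

Call:
send_rows(
  commands=[-0.002,0.003,-0.027,0,0,0.001,0,0,0,0,0,0,0,0,0,0,0,0,0,0,1,0,0,0,0,0,0,1,0,0,0,0,0,0,1,0,0,0,0,0,0,1,0,0,0,0,0,0,1,0,0,0,0,0,0,1],
)

```text
clock: 2.6
tool_pos: [0.5226, -0.4049, 0.0109]
eef_rot: [0.669, 0.231, -0.666, 0.235]
contact_force: [0.2, 0.2, 1.6]
opening: 0.481
```

```bash
python3 - <<'E'
from plant import telemetry,cams
from st import *
s=telemetry.get_state()
show(s,(.5207,-.4034,.008),-51.5)
E
```

```text
t 2.6 tcp [ 0.5226 -0.4049  0.0109] jaw yaw -51.5 approach [ 0.005 -0.005 -1.   ] open 0.481 F [0.2 0.2 1.6] q [ 0.68  0.98 -0.17  1.58  0.25  0.6  -0.52]
shift [-0.0077  0.006  -0.0117]
turn [ 0.0031  0.0033 -0.    ] [ 0.28  0.29 -0.  ]
```

Call:
send_rows(
  commands=[-0.004,0.005,-0.01,0.002,0.002,0,1,0,0,0,0,0,0,1,0,0,0,0,0,0,1,0,0,0,0,0,0,1,0,0,0,0,0,0,1,0,0,0,0,0,0,1],
)

```text
clock: 3.2
tool_pos: [0.5214, -0.4035, 0.008]
eef_rot: [0.668, 0.233, -0.667, 0.234]
contact_force: [0.6, -0.0, 0.0]
opening: 0.003
```

```bash
python3 - <<'E'
from plant import telemetry,cams
from st import *
s=telemetry.get_state()
show(s,(.5207,-.4034,.008),-51.5)
E
```

```text
t 3.2 tcp [ 0.5214 -0.4035  0.008 ] jaw yaw -51.5 approach [ 0.001 -0.001 -1.   ] open 0.003 F [ 0.6 -0.   0. ] q [ 0.68  0.98 -0.17  1.58  0.25  0.61 -0.52]
shift [-0.0029  0.0003 -0.0001]
turn [0.0008 0.0009 0.    ] [0.07 0.08 0.  ]
```

The jaws shut to 0.003, so they missed the caul. I'll look.

```bash
python3 - <<'E'
from plant import telemetry,cams
from st import *
s=cams.snapshot("side")["image"];cv2.imwrite("raw_side2.png",s);cv2.imwrite("pics/s2.png",cv2.resize(s[240:350,210:350],None,fx=5.4,fy=5.4,interpolation=cv2.INTER_CUBIC))
s=cams.snapshot("top")["image"];cv2.imwrite("raw_top2.png",s);cv2.imwrite("pics/t2.png",cv2.resize(s[150:270,300:440],None,fx=5,fy=5,interpolation=cv2.INTER_CUBIC))
E
```

```text
(no output)
```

View pics/s2.png

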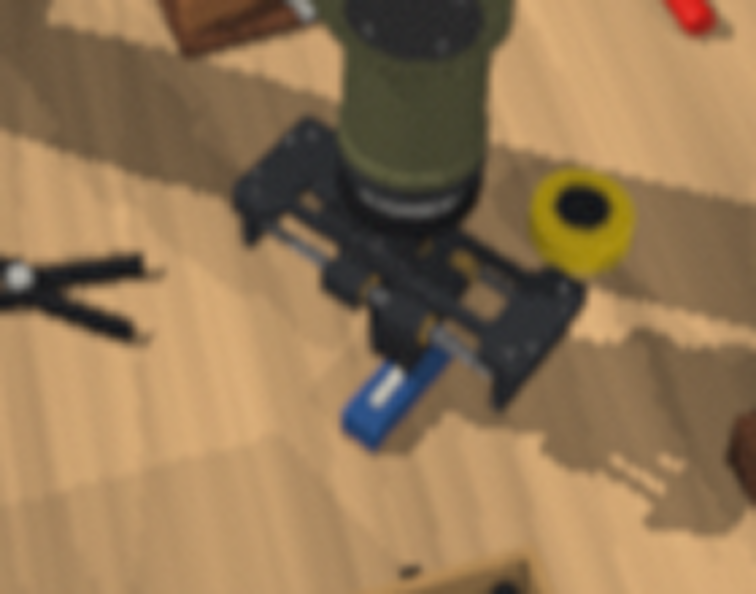

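View pics/t2.png

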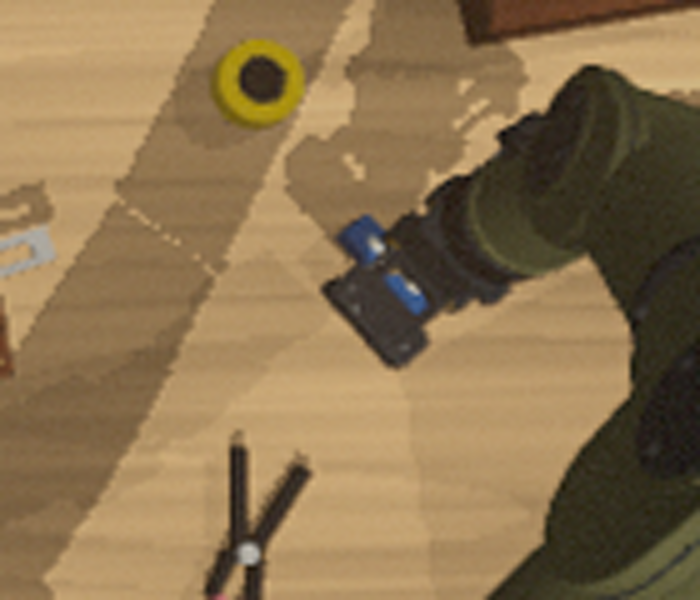

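```bash
python3 - <<'E'
from plant import telemetry,cams
from st import *
show(telemetry.get_state())
print(np.round(telemetry.get_state()["joint_torque"],2))
E
```

```text
t 3.3 tcp [ 0.5214 -0.4035  0.008 ] jaw yaw -51.5 approach [ 0.002 -0.001 -1.   ] open 0.009 F [-0.7 -0.2  0.3] q [ 0.68  0.98 -0.17  1.58  0.25  0.61 -0.52]
[ 0.000e+00 -5.980e+01 -1.210e+00 -1.099e+01 -3.000e-02 -3.000e-02
 -0.000e+00]
```

Call:
send_rows(
  commands=[0,0,0,0,0,0,1,0,0,0.04,0,0,0,1,0,0,0.04,0,0,0,1,0,0,0.04,0,0,0,1,0,0,0,0,0,0,1],
  newtons=20,
)

```text
clock: 3.8
tool_pos: [0.5219, -0.4038, 0.0413]
eef_rot: [0.668, 0.232, -0.667, 0.234]
contact_force: [0.0, -0.8, 0.3]
opening: 0.004
```

```bash
python3 - <<'E'
from plant import telemetry,cams
from st import *
show(telemetry.get_state())
s=cams.snapshot("side")["image"];cv2.imwrite("raw_side3.png",s);cv2.imwrite("pics/s3.png",cv2.resize(s[240:350,210:350],None,fx=5.4,fy=5.4,interpolation=cv2.INTER_CUBIC))
E
```

```text
t 3.8 tcp [ 0.5219 -0.4038  0.0413] jaw yaw -51.5 approach [ 0.003 -0.002 -1.   ] open 0.004 F [ 0.  -0.8  0.3] q [ 0.68  0.93 -0.18  1.57  0.24  0.66 -0.51]
```

View pics/s3.png

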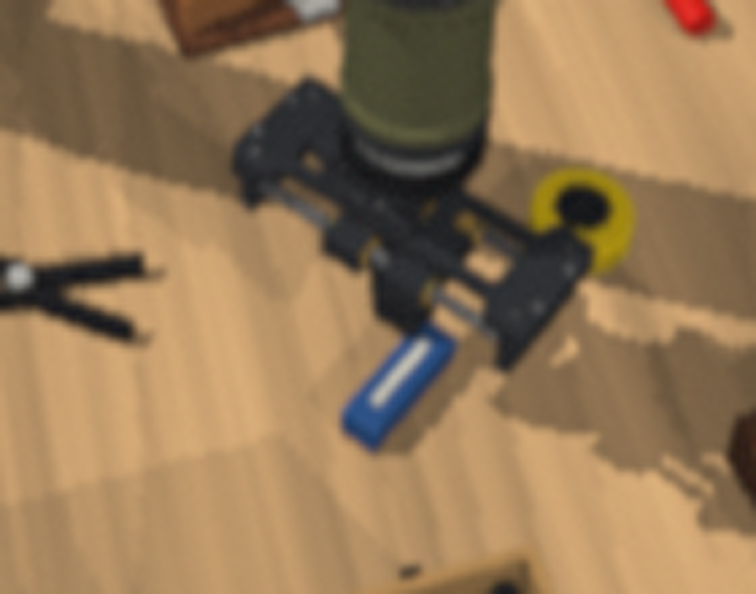

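```bash
python3 - <<'E'
from h import *
for n in("top","side"):print(n,proj(n,[[.5214,-.4035,.008],[.5214,-.4035,.027],[.5219,-.4038,.0413]]))
print((proj("side",[[.5214,-.4035,.008],[.5214,-.4035,.027]])-[210,240])*5.4)
print((proj("side",[[.5219,-.4038,.0413]])-[210,240])*5.4)
print((proj("top",[[.5214,-.4035,.008],[.5214,-.4035,.027]])-[300,150])*5)
E
```

```text
top [[377.46834269 204.16624318]
 [379.37202669 203.3726398 ]
 [380.91234688 202.61874863]]
side [[283.03814374 312.58294056]
 [283.24654354 309.05819525]
 [283.59288577 306.40983346]]
[[394.40597622 391.94787901]
 [395.53133512 372.91425435]]
[[397.40158314 358.61310068]]
[[387.34171347 270.83121591]
 [396.86013345 266.863199  ]]
```

```bash
python3 - <<'E'
from h import *
a=np.radians(-51.8);j=np.array([np.cos(a),np.sin(a),0]);c=np.array([.5119,-.4043,.1011])
P=np.array([c+k*j*.053 for k in(-1,0,1)])
p=(proj("side",P)-[190,220])*3.6;print(p)
im=cv2.imread("pics/s1.png")
for q in p: cv2.circle(im,tuple(int(v) for v in q),4,(0,255,0),1)
cv2.imwrite("pics/s1b.png",im[150:400,150:550].repeat(2,0).repeat(2,1)[:600,:800])
p=(proj("top",P)-[300,150])*4;print(p)
im=cv2.imread("pics/t1.png")
for q in p: cv2.circle(im,tuple(int(v) for v in q),4,(0,255,0),1)
cv2.imwrite("pics/t1b.png",im)
E
```

```text
[[276.14245361 237.65108293]
 [327.70675221 271.63340071]
 [381.56402491 307.12685267]]
[[305.63325184 251.04750053]
 [351.33369764 211.30563673]
 [396.55261103 171.98252147]]
```

View pics/s1b.png

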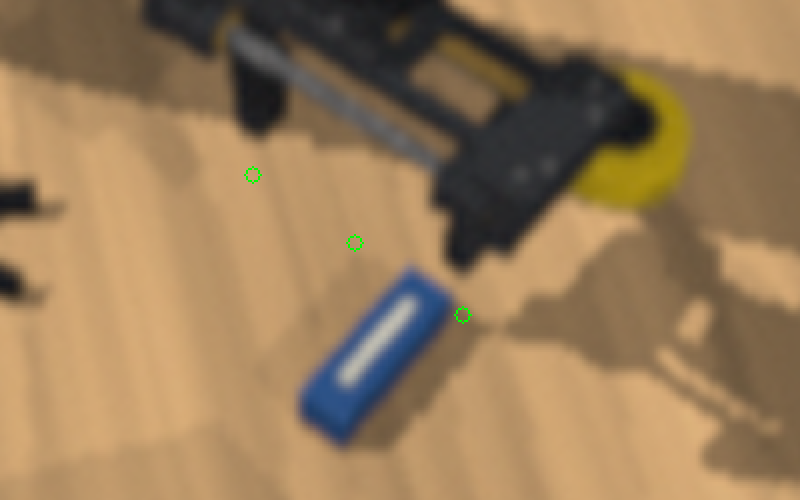

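View pics/t1b.png

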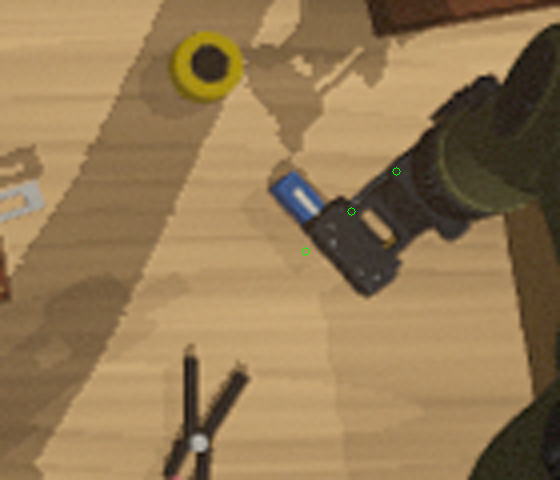

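The fingertips appear about 30 mm higher in the side view than the reported TCP projects (tip at (262,130) against (252,175) in the blown-up crop). So the jaws shut above the caul. I'll open them and look from both cameras to measure the offset.

Call:
send_rows(
  commands=[0,0,0,0,0,0,0,0,0,0,0,0,0,0,0,0,0,0,0,0,0,0,0,0,0,0,0,0,0,0,0,0,0,0,0,0,0,0,0,0,0,0,0,0,0,0,0,0,0,0,0,0,0,0,0,0,0,0,0,0,0,0,0,0,0,0,0,0,0,0,0,0,0,0,0,0,0],
)

```text
clock: 4.95
tool_pos: [0.5205, -0.4029, 0.0394]
eef_rot: [-0.667, -0.233, 0.668, -0.233]
contact_force: [0.6, 0.2, 0.6]
opening: 0.98
```

```bash
cat > look.py <<'E'
import sys
from plant import telemetry,cams
from st import *
def look(tag,sb,tb,marks=()):
    s=telemetry.get_state();show(s)
    for n,b in(("side",sb),("top",tb)):
        if b is None: continue
        im=cams.snapshot(n)["image"];cv2.imwrite(f"raw_{n}_{tag}.png",im)
        x0,y0,x1,y1=b;f=min(800/(x1-x0),600/(y1-y0))
        o=cv2.resize(im[y0:y1,x0:x1],None,fx=f,fy=f,interpolation=cv2.INTER_CUBIC)
        for P in marks:
            q=(proj(n,P)[0]-[x0,y0]+.5)*f;cv2.circle(o,tuple(int(v) for v in q),3,(0,255,0),1)
        cv2.imwrite(f"pics/{n}_{tag}.png",o);print(n,b,round(f,3))
E
python3 - <<'E'
from look import *
s=telemetry.get_state();M=R.from_quat(s["eef_rot"]).as_matrix();c=s["tool_pos"]
look("open",(210,240,350,345),(320,150,440,240),[c+k*.053*M[:,1] for k in(-1,0,1)])
E
```

```text
t 4.95 tcp [ 0.5205 -0.4029  0.0394] jaw yaw -51.49 approach [-0. -0. -1.] open 0.98 F [0.6 0.2 0.6] q [ 0.68  0.93 -0.18  1.57  0.24  0.66 -0.51]
side (210, 240, 350, 345) 5.714
top (320, 150, 440, 240) 6.667
```

View pics/side_open.png

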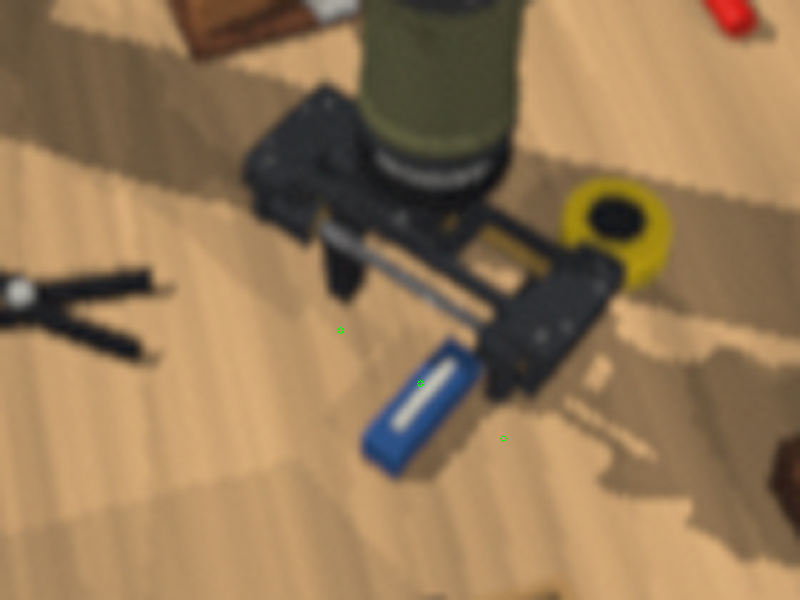

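View pics/top_open.png

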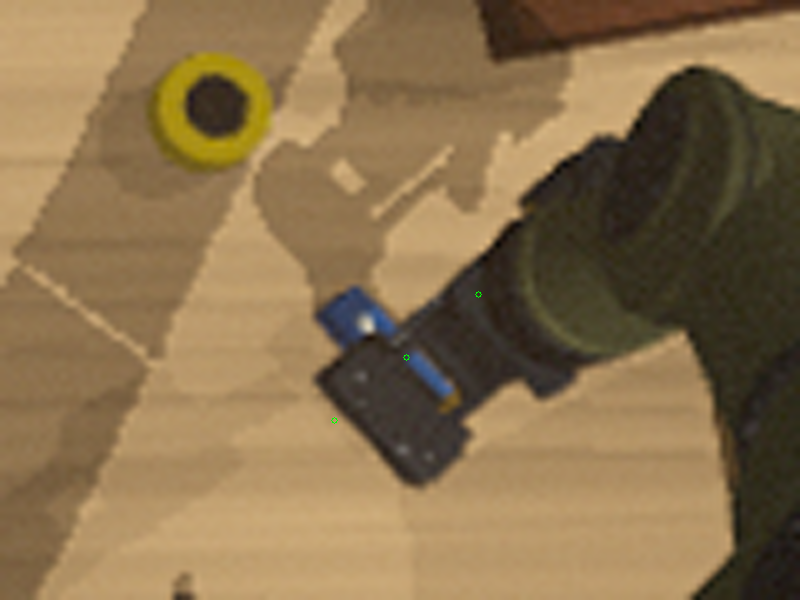

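The two views only agree if the real fingertips are about 25–35 mm above the reported TCP. The empty closing at a reading of z=0.008 fits that too. I'll go down in small steps, watching the force.

Call:
send_rows(
  commands=[0,0,-0.05,0,0,0,0,0,0,-0.05,0,0,0,0,0,0,-0.03,0,0,0,0,0,0,0,0,0,0,0],
)

```text
clock: 5.45
tool_pos: [0.5199, -0.4025, 0.0033]
eef_rot: [-0.667, -0.234, 0.668, -0.233]
contact_force: [-0.5, 0.3, 0.5]
opening: 0.999
```

```bash
python3 - <<'E'
from look import *
s=telemetry.get_state();M=R.from_quat(s["eef_rot"]).as_matrix();c=s["tool_pos"]
show(s,(.5207,-.4034,-.01),-51.5)
look("o2",(210,240,350,345),None,[c+k*.053*M[:,1] for k in(-1,0,1)])
E
```

```text
t 5.45 tcp [ 0.5199 -0.4025  0.0033] jaw yaw -51.49 approach [-0.001  0.001 -1.   ] open 0.999 F [-0.5  0.3  0.5] q [ 0.68  0.99 -0.17  1.58  0.25  0.6  -0.52]
shift [ 0.0032 -0.0035 -0.0534]
turn [-0.0004 -0.0009 -0.0001] [-0.03 -0.08 -0.01]
t 5.45 tcp [ 0.5199 -0.4025  0.0033] jaw yaw -51.49 approach [-0.001  0.001 -1.   ] open 0.999 F [-0.5  0.3  0.5] q [ 0.68  0.99 -0.17  1.58  0.25  0.6  -0.52]
side (210, 240, 350, 345) 5.714
```

View pics/side_o2.png

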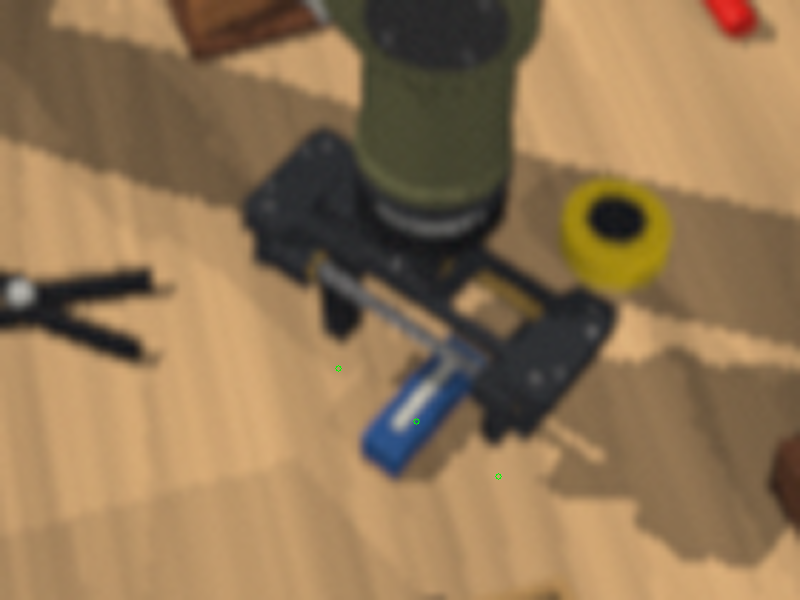

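Call:
send_rows(
  commands=[0.003,-0.003,-0.04,0,0,0,0,0,0,-0.03,0,0,0,0,0,0,-0.02,0,0,0,0,0,0,0,0,0,0,0],
)

```text
clock: 5.9
tool_pos: [0.5212, -0.4036, -0.0206]
eef_rot: [-0.667, -0.233, 0.668, -0.233]
contact_force: [0.1, 0.0, -0.8]
opening: 1.001
```

```bash
python3 - <<'E'
from look import *
s=telemetry.get_state();M=R.from_quat(s["eef_rot"]).as_matrix();c=s["tool_pos"]
show(s,(.5207,-.4034,-.02),-51.5)
look("o3",(210,240,350,345),(320,150,440,240),[c+k*.053*M[:,1] for k in(-1,0,1)])
E
```

```text
t 5.9 tcp [ 0.5212 -0.4036 -0.0206] jaw yaw -51.49 approach [-0.  0. -1.] open 1.001 F [ 0.1  0.  -0.8] q [ 0.67  1.02 -0.16  1.58  0.25  0.56 -0.53]
shift [-0.0022  0.0008  0.0023]
turn [-0.0001 -0.0003 -0.0001] [-0.   -0.03 -0.01]
t 5.9 tcp [ 0.5212 -0.4036 -0.0206] jaw yaw -51.49 approach [-0.  0. -1.] open 1.001 F [ 0.1  0.  -0.8] q [ 0.67  1.02 -0.16  1.58  0.25  0.56 -0.53]
side (210, 240, 350, 345) 5.714
top (320, 150, 440, 240) 6.667
```

View pics/side_o3.png

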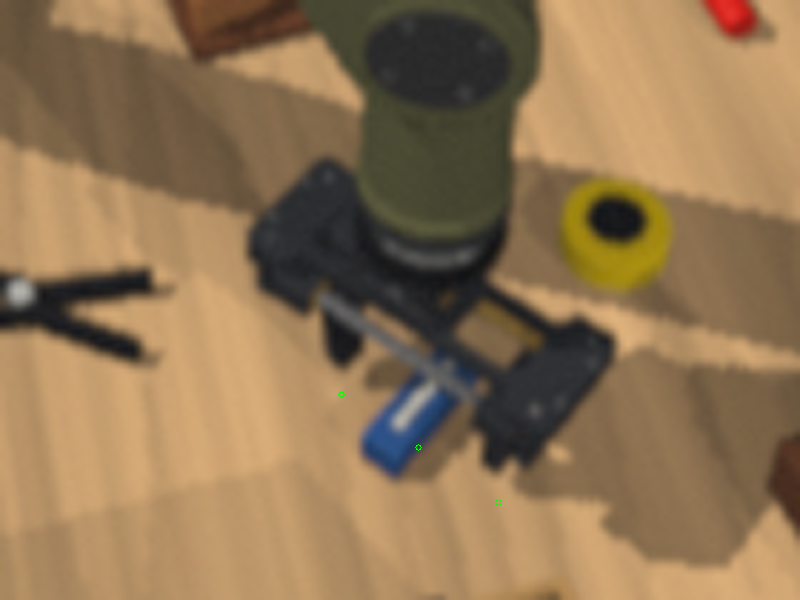

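View pics/top_o3.png

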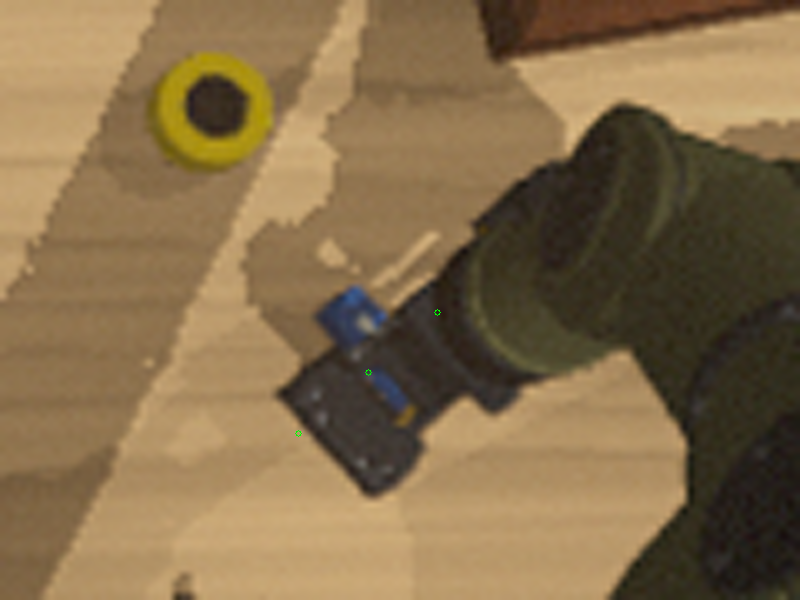

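At a reading of -0.021 the tips still stand clear of the bench: the left tip at (345,365) is separated from its shadow at (370,378). The jaw midpoint (420,413) sits on the caul's centre. I'll go a little lower and close.

Call:
send_rows(
  commands=[0,0,-0.022,0,0,0,0,0,0,0,0,0,0,0,0,0,0,0,0,0,1,0,0,0,0,0,0,1,0,0,0,0,0,0,1,0,0,0,0,0,0,1,0,0,0,0,0,0,1,0,0,0,0,0,0,1,0,0,0,0,0,0,1,0,0,0,0,0,0,1,0,0,0,0,0,0,1,0,0,0,0,0,0,1],
  newtons=20,
)

```text
clock: 7.2
tool_pos: [0.5226, -0.4046, -0.0243]
eef_rot: [0.668, 0.232, -0.667, 0.234]
contact_force: [-0.3, 0.0, 0.4]
opening: 0.271
```

```bash
python3 - <<'E'
from look import *
look("o4",(210,240,350,345),None)
E
```

```text
t 7.2 tcp [ 0.5226 -0.4046 -0.0243] jaw yaw -51.5 approach [ 0.003 -0.002 -1.   ] open 0.271 F [-0.3  0.   0.4] q [ 0.67  1.03 -0.16  1.57  0.26  0.56 -0.53]
side (210, 240, 350, 345) 5.714
```

View pics/side_o4.png

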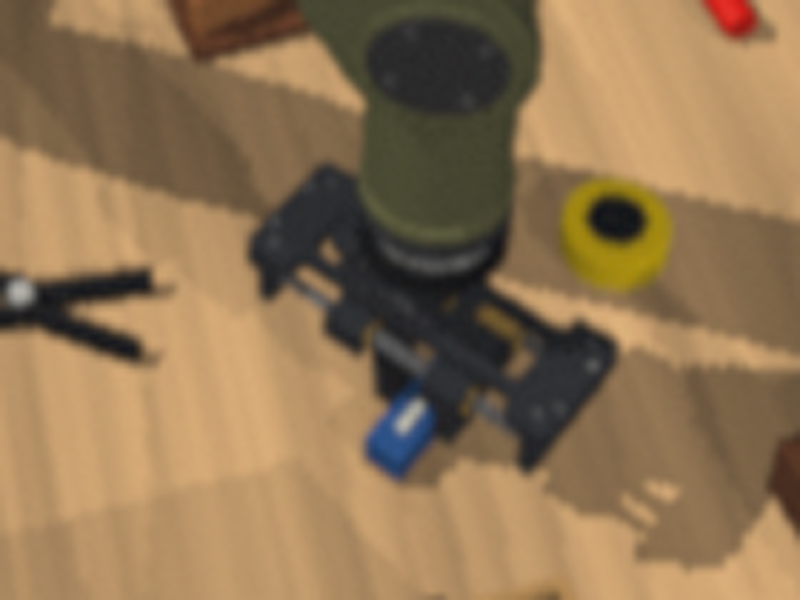

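Gripped: an opening of 0.271 is 23.9 mm. Lifting.

Call:
send_rows(
  commands=[0,0,0.05,0,0,0,1,0,0,0.08,0,0,0,1,0,0,0.1,0,0,0,1,0,0,0.1,0,0,0,1,0,0,0.1,0,0,0,1,0,0,0.08,0,0,0,1,0,0,0,0,0,0,1],
)

```text
clock: 7.95
tool_pos: [0.5219, -0.4041, 0.1119]
eef_rot: [0.668, 0.232, -0.667, 0.234]
contact_force: [0.6, 0.1, -0.5]
opening: 0.269
```

```bash
python3 - <<'E'
from look import *
show(telemetry.get_state(),(.572,.0695,.1),-82.1)
look("l1",(210,240,350,345),None)
E
```

```text
t 7.95 tcp [ 0.5219 -0.4041  0.1119] jaw yaw -51.49 approach [ 0.003 -0.002 -1.   ] open 0.269 F [ 0.6  0.1 -0.5] q [ 0.69  0.84 -0.2   1.53  0.21  0.79 -0.49]
shift [ 0.2004  1.8944 -0.0477]
turn [ 0.002   0.0015 -0.3401] [  0.18   0.14 -30.61]
t 7.95 tcp [ 0.5219 -0.4041  0.1119] jaw yaw -51.49 approach [ 0.003 -0.002 -1.   ] open 0.269 F [ 0.6  0.1 -0.5] q [ 0.69  0.84 -0.2   1.53  0.21  0.79 -0.49]
side (210, 240, 350, 345) 5.714
```

View pics/side_l1.png

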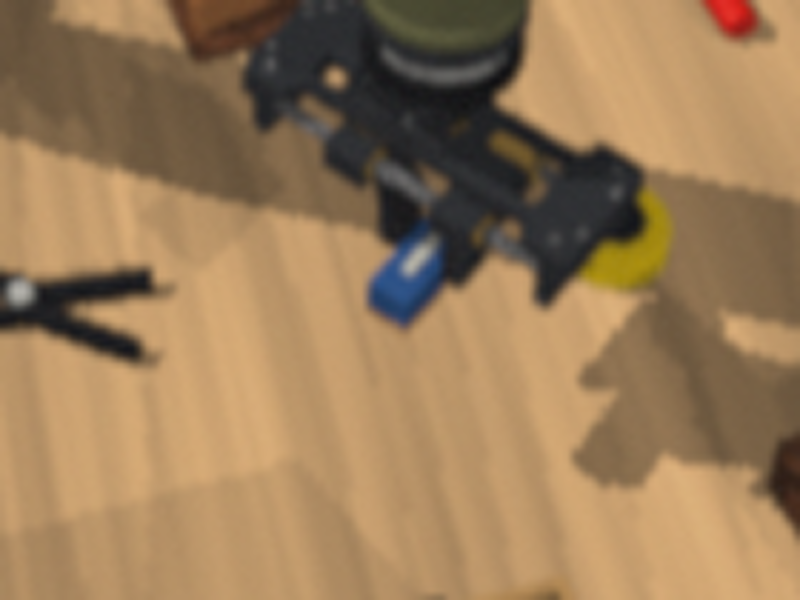

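The caul is in the jaws and off the bench. Carrying it to above the bridge.

Call:
send_rows(
  commands=[0.01,0.08,0,0,0,-0.02,1,0.017,0.14,0,0,0,-0.028,1,0.017,0.15,0,0,0,-0.03,1,0.017,0.15,0,0,0,-0.03,1,0.017,0.15,0,0,0,-0.03,1,0.017,0.15,0,0,0,-0.03,1,0.017,0.15,0,0,0,-0.03,1,0.017,0.15,0,0,0,-0.03,1,0.017,0.15,0,0,0,-0.03,1,0.017,0.15,0,0,0,-0.03,1,0.017,0.12,0,0,0,-0.03,1,0,0,0,0,0,0,1],
)

```text
clock: 9.2
tool_pos: [0.5528, -0.0037, 0.097]
eef_rot: [-0.697, -0.055, 0.713, -0.049]
contact_force: [0.6, -0.7, 0.1]
opening: 0.27
```

```bash
python3 - <<'E'
from look import *
show(telemetry.get_state(),(.572,.0695,.1),-82.1)
E
```

```text
t 9.2 tcp [ 0.5528 -0.0037  0.097 ] jaw yaw -81.57 approach [-0.023  0.006 -1.   ] open 0.27 F [ 0.6 -0.7  0.1] q [-0.09  0.75  0.03  1.86 -0.05  0.56 -1.45]
shift [0.0769 0.293  0.0119]
turn [-0.0038 -0.0148 -0.006 ] [-0.34 -1.33 -0.54]
```

Call:
send_rows(
  commands=[0.025,0.1,0.01,-0.002,-0.008,-0.003,1,0.025,0.1,0,-0.002,-0.006,-0.003,1,0.025,0.08,0,0,0,0,1,0,0,0,0,0,0,1],
)

```text
clock: 9.6
tool_pos: [0.5684, 0.0653, 0.0956]
eef_rot: [-0.702, -0.047, 0.708, -0.05]
contact_force: [-0.1, 0.2, -0.9]
opening: 0.268
```

```bash
python3 - <<'E'
from look import *
show(telemetry.get_state(),(.572,.0695,.06),-82.1)
E
```

```text
t 9.6 tcp [0.5684 0.0653 0.0956] jaw yaw -82.1 approach [-0.008 -0.005 -1.   ] open 0.268 F [-0.1  0.2 -0.9] q [-0.23  0.77  0.06  1.82 -0.07  0.57 -1.56]
shift [ 0.0143  0.0167 -0.1425]
turn [ 0.0029 -0.0053 -0.    ] [ 0.26 -0.47 -0.  ]
```

Down to a reading of about 0.025, which puts the caul's underside near 49 mm, then I'll look.

Call:
send_rows(
  commands=[0.014,0.016,-0.06,0.003,-0.005,0,1,0,0,-0.08,0,0,0,1,0,0,-0.07,0,0,0,1,0,0,-0.05,0,0,0,1,0,0,0,0,0,0,1],
)

```text
clock: 10.1
tool_pos: [0.5689, 0.0589, 0.0262]
eef_rot: [-0.703, -0.044, 0.708, -0.049]
contact_force: [0.0, -0.2, 0.3]
opening: 0.267
```

```bash
python3 - <<'E'
from look import *
show(telemetry.get_state(),(.572,.0695,.02),-82.1)
look("b1",(215,160,315,235),(210,140,310,215))
E
```

```text
t 10.1 tcp [0.5689 0.0589 0.0262] jaw yaw -82.4 approach [-0.006 -0.007 -1.   ] open 0.267 F [ 0.  -0.2  0.3] q [-0.21  0.88  0.05  1.85 -0.07  0.42 -1.56]
shift [ 0.0123  0.0422 -0.0247]
turn [ 0.0047 -0.0035  0.0033] [ 0.42 -0.31  0.3 ]
t 10.1 tcp [0.5689 0.0589 0.0262] jaw yaw -82.4 approach [-0.006 -0.007 -1.   ] open 0.267 F [ 0.  -0.2  0.3] q [-0.21  0.88  0.05  1.85 -0.07  0.42 -1.56]
side (215, 160, 315, 235) 8.0
top (210, 140, 310, 215) 8.0
```

View pics/side_b1.png

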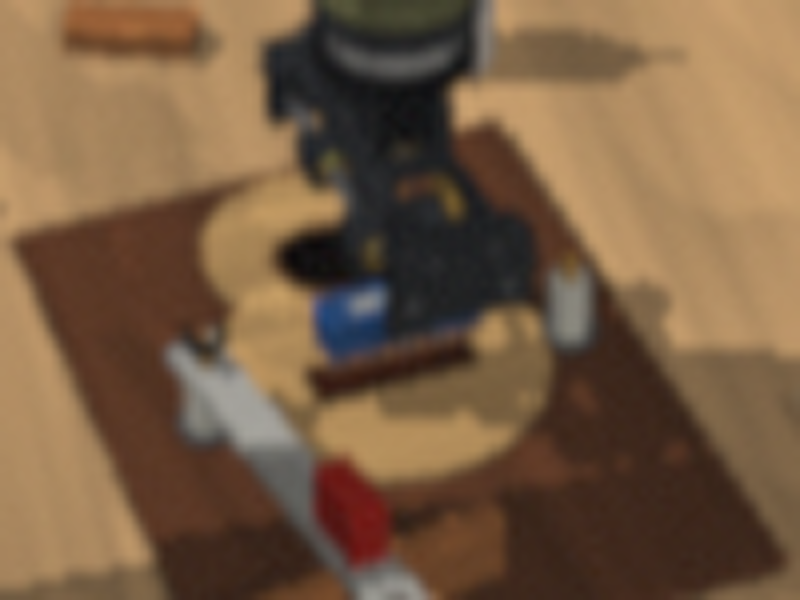

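View pics/top_b1.png

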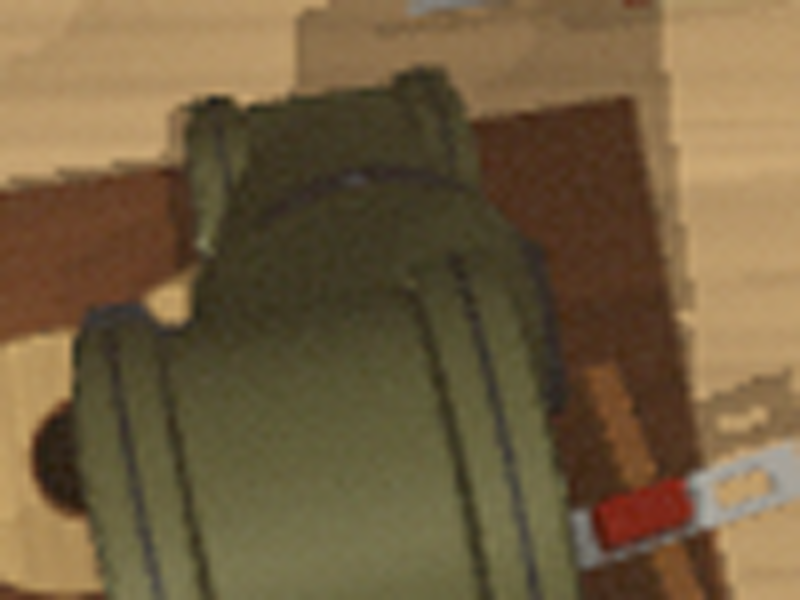

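Call:
send_rows(
  commands=[0.012,0.042,0,0.005,-0.003,0.003,1,0,0.004,-0.03,0,0,0,1,0,0.004,-0.03,0,0,0,1,0,0,0,0,0,0,1],
)

```text
clock: 10.6
tool_pos: [0.5757, 0.0734, 0.0141]
eef_rot: [0.708, 0.05, -0.703, 0.048]
contact_force: [-0.1, -0.1, -0.4]
opening: 0.27
```

```bash
python3 - <<'E'
from look import *
show(telemetry.get_state(),(.572,.0695,.006),-82.1)
look("b2",(235,170,295,215),None)
E
```

```text
t 10.6 tcp [0.5757 0.0734 0.0141] jaw yaw -82.09 approach [ 0.008  0.003 -1.   ] open 0.27 F [-0.1 -0.1 -0.4] q [-0.23  0.9   0.04  1.84 -0.08  0.39 -1.56]
shift [-0.0146 -0.0154 -0.0324]
turn [-0.0019  0.0048 -0.0002] [-0.17  0.43 -0.01]
t 10.6 tcp [0.5757 0.0734 0.0141] jaw yaw -82.09 approach [ 0.008  0.003 -1.   ] open 0.27 F [-0.1 -0.1 -0.4] q [-0.23  0.9   0.04  1.84 -0.08  0.39 -1.56]
side (235, 170, 295, 215) 13.333
```

View pics/side_b2.png

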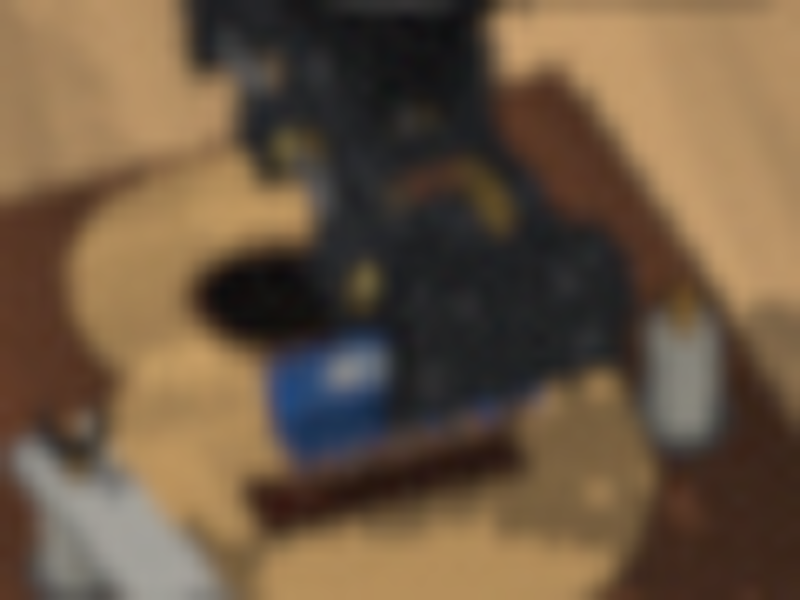

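```bash
python3 - <<'E'
from look import *
def px(x,y,b=(235,170),f=13.333): return ((x+.5)/f-.5+b[0],(y+.5)/f-.5+b[1])
yaw=np.radians(7.9);ex=np.array([np.cos(yaw),np.sin(yaw)]);ey=np.array([-ex[1],ex[0]])
tc=np.array([.5757,.0734])
for nm,p,z,lx,ly in(("blue FLB",(303,465),.0424,-40,-12),("top FL",(284,405),.0634,-40,-12),("top BL",(270,352),.0634,-40,12)):
    P=ray("side",px(*p),z)[0,:2];c=P-ex*lx/1000-ey*ly/1000;d=c-tc
    print(nm,P.round(4),"-> caul centre",c.round(4),"minus TCP in jig axes mm",np.round([d@ex*1000,d@ey*1000],1))
# initial: caul minus TCP at grasp in caul axes
a=np.radians(38.5);e=np.array([np.cos(a),np.sin(a)]);n=np.array([-e[1],e[0]]);d=np.array([.5207-.5226,-.4034+.4046]);print("grasp offset along/across",d@e*1000,d@n*1000)
# bridge from side image original
g=cv2.imread("raw_side0.png");o=cv2.resize(g[195:217,250:280],None,fx=26,fy=26,interpolation=cv2.INTER_CUBIC);cv2.imwrite("pics/br.png",o)
E
```

```text
blue FLB [0.5445 0.0571] -> caul centre [0.5825 0.0745] minus TCP in jig axes mm [6.8 0.2]
top FL [0.5399 0.0609] -> caul centre [0.5779 0.0783] minus TCP in jig axes mm [2.8 4.6]
top BL [0.541  0.0844] -> caul centre [0.5822 0.0781] minus TCP in jig axes mm [7.1 3.7]
grasp offset along/across -0.7399379340543448 2.1219075978343396
```

View pics/br.png

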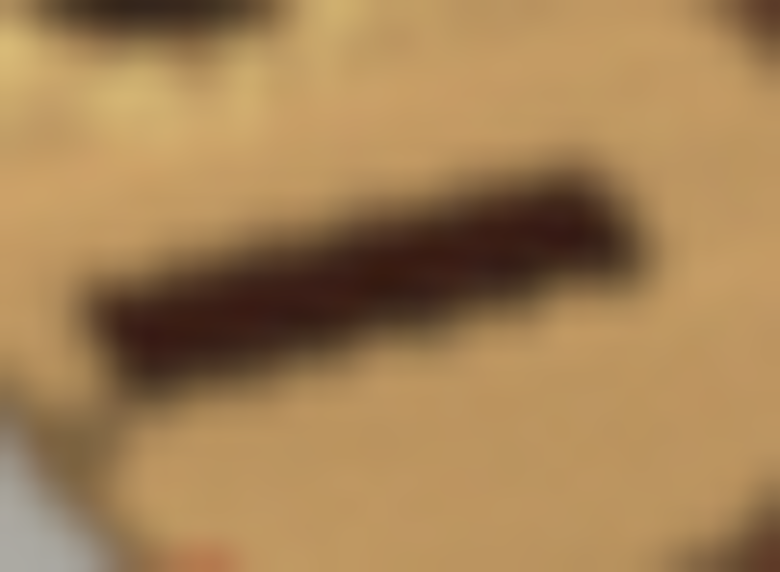

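```bash
python3 - <<'E'
from look import *
def px(x,y,b=(250,195),f=26): return ((x+.5)/f-.5+b[0],(y+.5)/f-.5+b[1])
yaw=np.radians(7.9);ex=np.array([np.cos(yaw),np.sin(yaw)]);ey=np.array([-ex[1],ex[0]])
for nm,p,z,lx,ly in(("BL",(88,293),.024,-42,11),("BR",(588,170),.024,42,11),("base FR",(645,262),.016,42,-11),("base FL",(130,390),.016,-42,-11)):
    P=ray("side",px(*p),z)[0,:2];print(nm,P.round(4),"centre",(P-ex*lx/1000-ey*ly/1000).round(4))
# same for top view, pics z_top, f=8 origin (232,155)
def pt(x,y): return ((x+.5)/8-.5+232,(y+.5)/8-.5+155)
for nm,p,lx,ly in(("catch +y",(82,215),42,11),("catch -y",(125,206),42,-11),("piv -y",(155,385),-42,-11),("piv +y",(108,395),-42,11)):
    P=ray("top",pt(*p),.024)[0,:2];print(nm,P.round(4),"centre",(P-ex*lx/1000-ey*ly/1000).round(4))
E
```

```text
BL [0.5304 0.0729] centre [0.5735 0.0678]
BR [0.6106 0.0825] centre [0.5705 0.0658]
base FR [0.6162 0.0688] centre [0.5731 0.0739]
base FL [0.5337 0.0589] centre [0.5738 0.0756]
catch +y [0.6128 0.0861] centre [0.5727 0.0694]
catch -y [0.6166 0.0666] centre [0.5734 0.0718]
piv -y [0.5347 0.0553] centre [0.5748 0.0719]
piv +y [0.5307 0.0763] centre [0.5738 0.0712]
```

Call:
send_rows(
  commands=[-0.03,-0.022,-0.01,-0.002,0.005,0,1,0,0,-0.02,0,0,0,1,0,0,0,0,0,0,1],
)

```text
clock: 10.95
tool_pos: [0.5676, 0.0668, 0.0066]
eef_rot: [-0.705, -0.048, 0.706, -0.049]
contact_force: [0.3, 0.7, 0.0]
opening: 0.27
```

```bash
python3 - <<'E'
from look import *
show(telemetry.get_state(),(.568,.067,.004),-82.1)
look("b3",(245,175,290,208),None)
E
```

```text
t 10.95 tcp [0.5676 0.0668 0.0066] jaw yaw -82.11 approach [-0.001 -0.001 -1.   ] open 0.27 F [0.3 0.7 0. ] q [-0.22  0.91  0.04  1.86 -0.08  0.37 -1.56]
shift [ 0.0015  0.0008 -0.0103]
turn [ 0.0007 -0.0003  0.0001] [ 0.06 -0.03  0.01]
t 10.95 tcp [0.5676 0.0668 0.0066] jaw yaw -82.11 approach [-0.001 -0.001 -1.   ] open 0.27 F [0.3 0.7 0. ] q [-0.22  0.91  0.04  1.86 -0.08  0.37 -1.56]
side (245, 175, 290, 208) 17.778
```

View pics/side_b3.png

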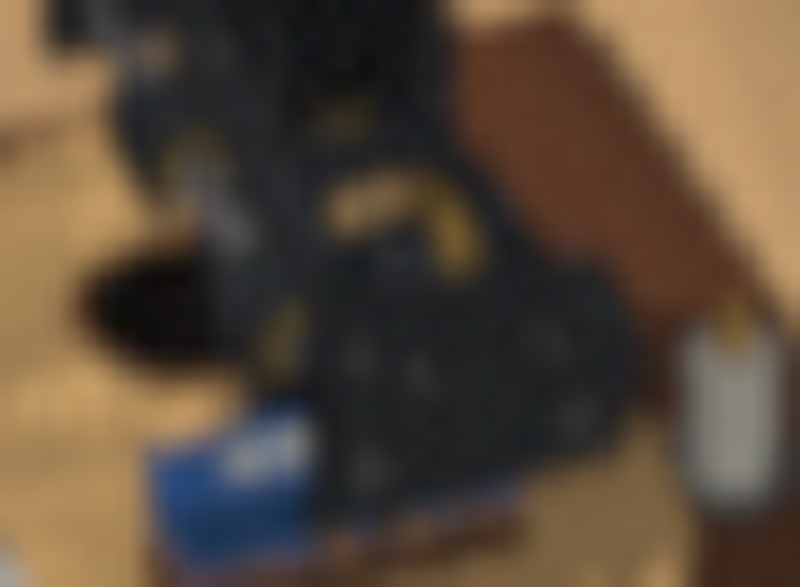

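```bash
python3 - <<'E'
from look import *
g=cv2.imread("raw_side_b3.png");o=cv2.resize(g[192:214,248:280],None,fx=25,fy=25,interpolation=cv2.INTER_CUBIC);cv2.imwrite("pics/b3z.png",o)
E
```

```text
(no output)
```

View pics/b3z.png

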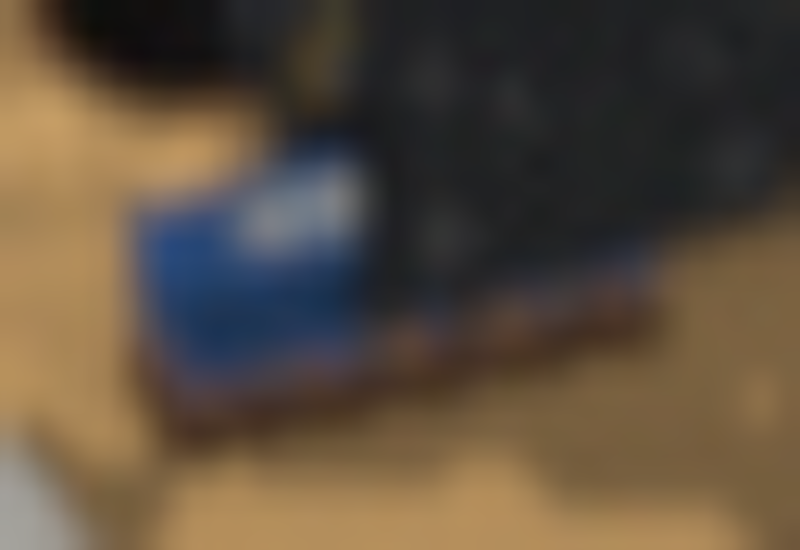

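```bash
python3 - <<'E'
from look import *
def px(x,y,b=(248,192),f=25): return ((x+.5)/f-.5+b[0],(y+.5)/f-.5+b[1])
yaw=np.radians(7.9);ex=np.array([np.cos(yaw),np.sin(yaw)]);ey=np.array([-ex[1],ex[0]])
for nm,p,z,lx,ly in(("FLB",(188,390),.0349,-40,-12),("FRB",(657,258),.0349,40,-12),("TBL",(132,205),.0559,-40,12),("TFL",(168,290),.0559,-40,-12),("bridge base FL",(172,443),.016,-42,-11),("bridge base FR",(665,322),.016,42,-11)):
    P=ray("side",px(*p),z)[0,:2];print(nm,P.round(4),"centre",(P-ex*lx/1000-ey*ly/1000).round(4))
E
```

```text
FLB [0.5344 0.052 ] centre [0.5724 0.0694]
FRB [0.6127 0.0649] centre [0.5714 0.0713]
TBL [0.5304 0.0729] centre [0.5717 0.0665]
TFL [0.5317 0.0525] centre [0.5697 0.0699]
bridge base FL [0.5336 0.0606] centre [0.5736 0.0773]
bridge base FR [0.6157 0.0701] centre [0.5726 0.0752]
```

The caul's centre comes out at (0.5715, 0.069) and the bridge at (0.573, 0.071). I'll nudge it about 1.5 mm and lower it.

Call:
send_rows(
  commands=[0.006,0.006,-0.005,0,0,0,1,0,0,-0.01,0,0,0,1,0,0,-0.008,0,0,0,1,0,0,0,0,0,0,1],
)

```text
clock: 11.4
tool_pos: [0.5699, 0.0683, 0.0008]
eef_rot: [0.706, 0.048, -0.705, 0.049]
contact_force: [1.1, 0.1, -0.9]
opening: 0.267
```

```bash
python3 - <<'E'
from look import *
show(telemetry.get_state(),(.569,.0683,-.0005),-82.1)
E
```

```text
t 11.4 tcp [0.5699 0.0683 0.0008] jaw yaw -82.13 approach [ 0.    -0.001 -1.   ] open 0.267 F [ 1.1  0.1 -0.9] q [-0.22  0.92  0.04  1.86 -0.08  0.37 -1.56]
shift [-0.0035  0.     -0.005 ]
turn [0.0007 0.0003 0.0003] [0.06 0.03 0.03]
```

Call:
send_rows(
  commands=[0,0,-0.006,0,0,0,1,0,0,0,0,0,0,1],
)

```text
clock: 11.6
tool_pos: [0.5702, 0.0684, -0.0002]
eef_rot: [0.706, 0.048, -0.705, 0.049]
contact_force: [-0.8, -0.0, -1.4]
opening: 0.269
```

Call:
send_rows(
  commands=[0,0,-0.004,0,0,0,1,0,0,0,0,0,0,1],
)

```text
clock: 11.8
tool_pos: [0.5705, 0.0685, -0.0001]
eef_rot: [0.706, 0.048, -0.705, 0.049]
contact_force: [-0.7, -0.0, -0.7]
opening: 0.27
```

Call:
send_rows(
  commands=[-0.002,0,-0.008,0,0,0,1,0,0,0,0,0,0,1],
)

```text
clock: 12.0
tool_pos: [0.571, 0.0685, 0.0001]
eef_rot: [0.707, 0.048, -0.704, 0.049]
contact_force: [-0.6, 0.5, -0.6]
opening: 0.267
```

```bash
python3 - <<'E'
from look import *
show(telemetry.get_state(),(.569,.0683,-.0005),-82.1)
look("b4",(248,192,280,214),None)
E
```

```text
t 12.0 tcp [5.71e-01 6.85e-02 1.00e-04] jaw yaw -82.14 approach [ 0.004 -0.    -1.   ] open 0.267 F [-0.6  0.5 -0.6] q [-0.22  0.92  0.04  1.86 -0.08  0.36 -1.56]
shift [-0.008  -0.001  -0.0024]
turn [0.0002 0.0028 0.0004] [0.02 0.25 0.04]
t 12.0 tcp [5.71e-01 6.85e-02 1.00e-04] jaw yaw -82.14 approach [ 0.004 -0.    -1.   ] open 0.267 F [-0.6  0.5 -0.6] q [-0.22  0.92  0.04  1.86 -0.08  0.36 -1.56]
side (248, 192, 280, 214) 25.0
```

View pics/side_b4.png

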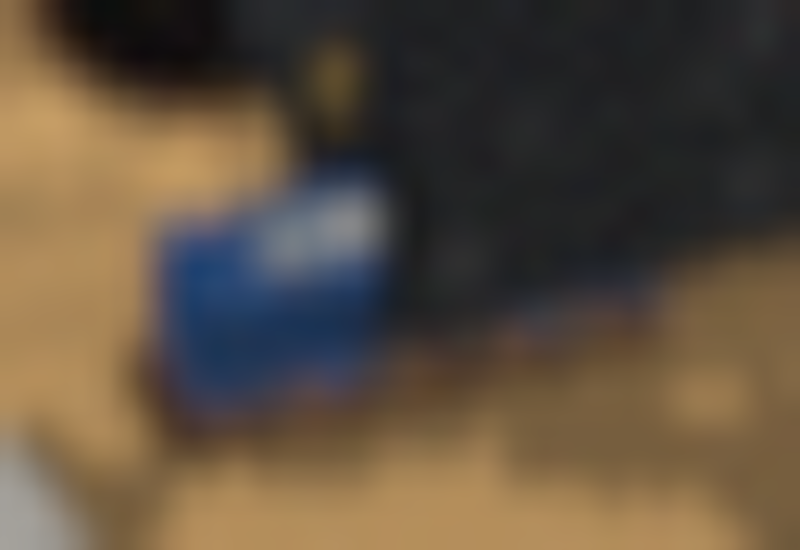

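```bash
python3 - <<'E'
from look import *
def px(x,y,b=(248,192),f=25): return ((x+.5)/f-.5+b[0],(y+.5)/f-.5+b[1])
yaw=np.radians(7.9);ex=np.array([np.cos(yaw),np.sin(yaw)]);ey=np.array([-ex[1],ex[0]])
for nm,p,z,lx,ly in(("FLB",(203,412),.028,-40,-12),("FRB",(653,285),.028,40,-12),("TBL",(155,223),.049,-40,12)):
    P=ray("side",px(*p),z)[0,:2];print(nm,P.round(4),"centre",(P-ex*lx/1000-ey*ly/1000).round(4))
E
```

```text
FLB [0.5372 0.0538] centre [0.5751 0.0712]
FRB [0.6125 0.0662] centre [0.5712 0.0726]
TBL [0.5346 0.0755] centre [0.5758 0.0692]
```

The caul now measures about (0.574, 0.071), within 1 mm of the bridge. I'll release it, rise, and look from both cameras.

Call:
send_rows(
  commands=[0,0,0,0,0,0,0.5,0,0,0,0,0,0,0.4,0,0,0,0,0,0,0.4,0,0,0,0,0,0,0.4,0,0,0.03,0,0,0,0.4,0,0,0.06,0,0,0,0.4,0,0,0.1,0,0,0,0,0,0,0.1,0,0,0,0,0,0,0.1,0,0,0,0,0,0,0.1,0,0,0,0,0,0,0,0,0,0,0],
)

```text
clock: 13.15
tool_pos: [0.5704, 0.0682, 0.1315]
eef_rot: [0.707, 0.048, -0.703, 0.049]
contact_force: [-0.2, 0.4, 0.3]
opening: 1.0
```

```bash
python3 - <<'E'
from look import *
look("c1",(225,160,305,220),(210,140,310,215))
E
```

```text
t 13.15 tcp [0.5704 0.0682 0.1315] jaw yaw -82.16 approach [ 0.006 -0.    -1.   ] open 1.0 F [-0.2  0.4  0.3] q [-0.24  0.71  0.06  1.8  -0.07  0.63 -1.57]
side (225, 160, 305, 220) 10.0
top (210, 140, 310, 215) 8.0
```

View pics/side_c1.png

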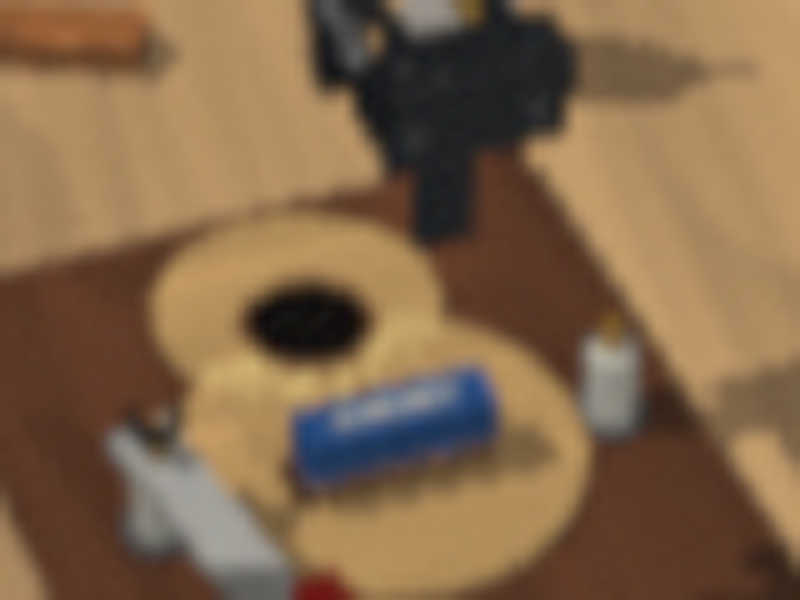

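The caul sits on the bridge with the strip stripe parallel. Moving across above the handle, turning +99°.

Call:
send_rows(
  commands=[-0.01,-0.04,0,0,0,0.08,0,-0.02,-0.05,0,0,0,0.09,0,-0.02,-0.05,0,0,0,0.09,0,-0.02,-0.05,0,0,0,0.09,0,-0.02,-0.05,0,0,0,0.09,0,-0.02,-0.05,0,0,0,0.09,0,-0.02,-0.05,0,0,0,0.09,0,-0.02,-0.05,0,0,0,0.09,0,-0.02,-0.05,0,0,0,0.09,0,-0.02,-0.05,0,0,0,0.09,0,-0.02,-0.05,0,0,0,0.09,0,0,0,0,0,0,0,0],
)

```text
clock: 14.45
tool_pos: [0.5009, -0.0709, 0.1171]
eef_rot: [0.447, 0.544, -0.463, 0.538]
contact_force: [-0.1, -0.2, -0.7]
opening: 1.002
```

```bash
python3 - <<'E'
from look import *
show(telemetry.get_state(),(.519,-.077,.11),17)
E
```

```text
t 14.45 tcp [ 0.5009 -0.0709  0.1171] jaw yaw 9.92 approach [-0.021 -0.012 -1.   ] open 1.002 F [-0.1 -0.2 -0.7] q [ 0.29  0.69 -0.4   1.97  0.49  0.59 -0.28]
shift [ 0.0725 -0.0246 -0.0282]
turn [ 0.0087 -0.013   0.0786] [ 0.78 -1.17  7.07]
```

Call:
send_rows(
  commands=[0.04,-0.012,0,0.005,-0.007,0.04,0,0.034,-0.012,0,0.004,-0.006,0.04,0,0,0,0,0,0,0,0],
)

```text
clock: 14.75
tool_pos: [0.5186, -0.0748, 0.1152]
eef_rot: [0.422, 0.57, -0.421, 0.566]
contact_force: [-0.5, 0.2, 0.7]
opening: 1.003
```

```bash
python3 - <<'E'
from look import *
show(telemetry.get_state(),(.519,-.077,.08),17)
look("h1",(215,170,315,245),(220,140,320,215))
E
```

```text
t 14.75 tcp [ 0.5186 -0.0748  0.1152] jaw yaw 16.84 approach [-0.004  0.004 -1.   ] open 1.003 F [-0.5  0.2  0.7] q [ 0.33  0.72 -0.45  1.94  0.52  0.61 -0.16]
shift [ 0.0018 -0.0089 -0.1409]
turn [-0.0024 -0.0023  0.0018] [-0.22 -0.21  0.16]
t 14.75 tcp [ 0.5186 -0.0748  0.1152] jaw yaw 16.84 approach [-0.004  0.004 -1.   ] open 1.003 F [-0.5  0.2  0.7] q [ 0.33  0.72 -0.45  1.94  0.52  0.61 -0.16]
side (215, 170, 315, 245) 8.0
top (220, 140, 320, 215) 8.0
```

View pics/side_h1.png

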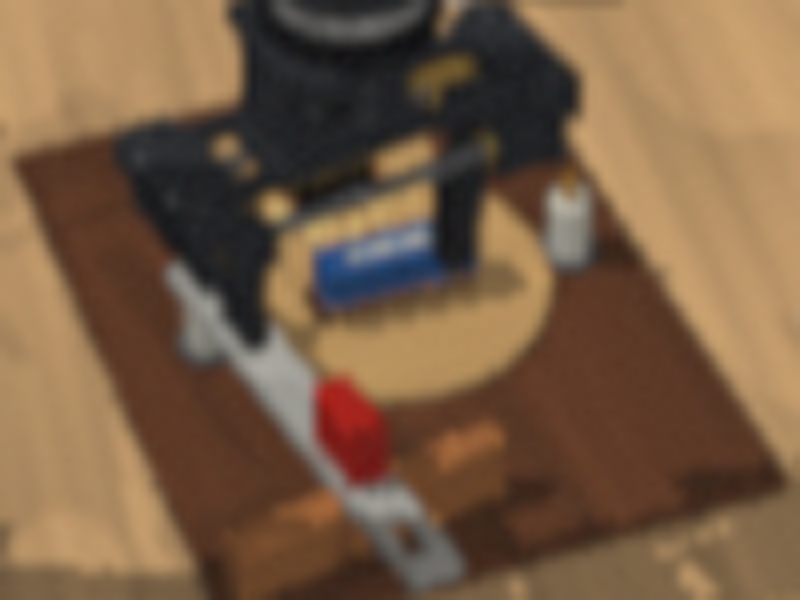

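View pics/top_h1.png

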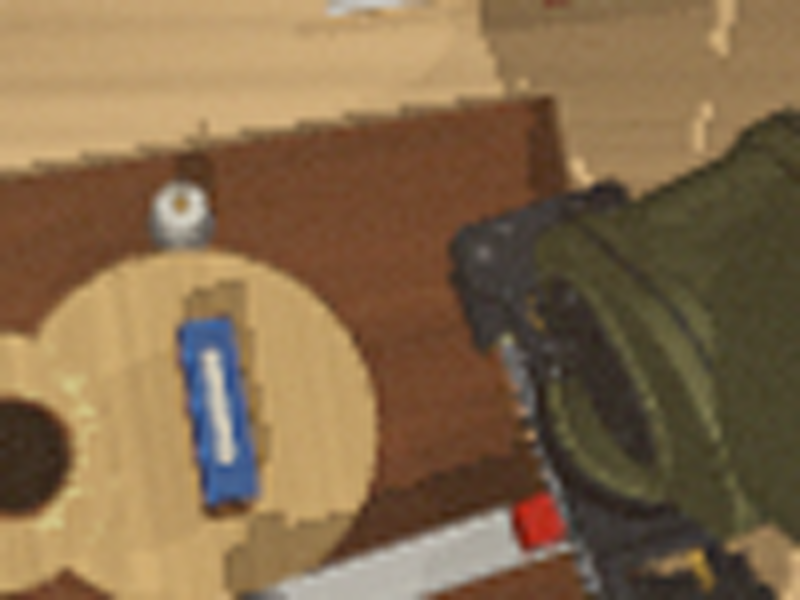

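```bash
python3 - <<'E'
from look import *
from jig import comp
im=cv2.imread("raw_top_h1.png");f=8
I=cv2.resize(im,None,fx=f,fy=f,interpolation=cv2.INTER_CUBIC)
H,S,V=cv2.split(cv2.cvtColor(I,cv2.COLOR_BGR2HSV))
m=((H>98)&(H<130)&(S>90)).astype(np.uint8)
near=np.array([220+218/8,140+410/8])*f
m=comp("top",I,m,near);h=(cv2.convexHull(cv2.findNonZero(m)).reshape(-1,2)+.5)/f-.5
for z in (.049,.035):print(z,cv2.minAreaRect((ray("top",h,z)[:,:2]*1000).astype(np.float32)))
st=((S<70)&(V>130)).astype(np.uint8);fill=np.zeros_like(m);cv2.fillConvexPoly(fill,cv2.convexHull(cv2.findNonZero(m)),1);st&=fill
st=comp("top",I,st,near)
q=(cv2.findNonZero(st).reshape(-1,2)+.5)/f-.5;w=(ray("top",q,.049)[:,:2]*1000).astype(np.float32);print("stripe",w.mean(0),cv2.minAreaRect(w))
yaw=np.radians(7.9);ex=np.array([np.cos(yaw),np.sin(yaw),0])
def px(x,y): return ((x+.5)/8-.5+220,(y+.5)/8-.5+140)
for nm,p,lx,ly in(("catch+y",(180,330),40,12),("catch-y",(230,318),40,-12),("piv-y",(258,497),-40,-12),("piv+y",(207,508),-40,12)):
    P=ray("top",px(*p),.049)[0,:2];ey=np.array([-ex[1],ex[0]]);print(nm,(P-ex[:2]*lx/1000-ey*ly/1000).round(4))
E
```

```text
0.049 ((573.2735595703125, 69.44078063964844), (80.63349151611328, 22.566768646240234), 8.00295639038086)
0.035 ((575.8988647460938, 69.22216033935547), (81.51517486572266, 22.813518524169922), 8.002950668334961)
stripe [575.55145  69.44102] ((575.5587768554688, 69.62593841552734), (53.362178802490234, 10.276623725891113), 7.677852153778076)
catch+y [0.5717 0.0678]
catch-y [0.5734 0.0694]
piv-y [0.5723 0.0702]
piv+y [0.5712 0.0688]
```

The caul measures (573.5, 69.5) mm with a yaw of 8.0°, within about 1.5 mm of the bridge at (573.5, 71). Now down over the handle.

Call:
send_rows(
  commands=[0.004,-0.007,-0.06,-0.002,-0.002,0.002,0,0,0,-0.08,0,0,0,0,0,0,-0.06,0,0,0,0,0,0,0,0,0,0,0],
)

```text
clock: 15.25
tool_pos: [0.518, -0.0727, 0.0641]
eef_rot: [0.422, 0.568, -0.422, 0.566]
contact_force: [-0.9, -0.3, 0.3]
opening: 1.005
```

```bash
python3 - <<'E'
from look import *
show(telemetry.get_state(),(.519,-.077,.032),17)
look("h2",(215,170,315,245),None)
E
```

```text
t 15.25 tcp [ 0.518  -0.0727  0.0641] jaw yaw 16.68 approach [-0.002  0.001 -1.   ] open 1.005 F [-0.9 -0.3  0.3] q [ 0.28  0.79 -0.37  1.98  0.59  0.48 -0.23]
shift [ 0.004  -0.0173 -0.1285]
turn [-0.0007 -0.0013  0.0035] [-0.06 -0.12  0.32]
t 15.25 tcp [ 0.518  -0.0727  0.0641] jaw yaw 16.68 approach [-0.002  0.001 -1.   ] open 1.005 F [-0.9 -0.3  0.3] q [ 0.28  0.79 -0.37  1.98  0.59  0.48 -0.23]
side (215, 170, 315, 245) 8.0
```

View pics/side_h2.png

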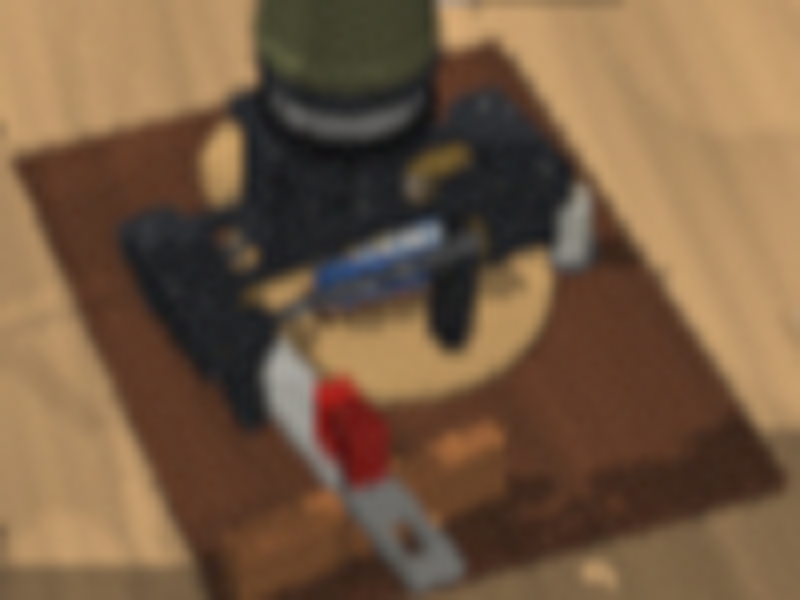

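Call:
send_rows(
  commands=[0.004,-0.018,-0.05,0,0,0.003,0,0,0,-0.05,0,0,0,0,0,0,-0.025,0,0,0,0,0,0,0,0,0,0,0],
)

```text
clock: 15.7
tool_pos: [0.5212, -0.0772, 0.0336]
eef_rot: [0.422, 0.567, -0.42, 0.569]
contact_force: [-0.9, -0.2, 0.2]
opening: 0.999
```

```bash
python3 - <<'E'
from look import *
show(telemetry.get_state(),(.519,-.077,.032),17)
look("h3",(215,170,315,245),None)
E
```

```text
t 15.7 tcp [ 0.5212 -0.0772  0.0336] jaw yaw 16.89 approach [ 0.003  0.001 -1.   ] open 0.999 F [-0.9 -0.2  0.2] q [ 0.25  0.84 -0.32  1.98  0.63  0.41 -0.26]
shift [-0.0087  0.0006 -0.0065]
turn [-0.0006  0.0018  0.0012] [-0.05  0.16  0.11]
t 15.7 tcp [ 0.5212 -0.0772  0.0336] jaw yaw 16.89 approach [ 0.003  0.001 -1.   ] open 0.999 F [-0.9 -0.2  0.2] q [ 0.25  0.84 -0.32  1.98  0.63  0.41 -0.26]
side (215, 170, 315, 245) 8.0
```

View pics/side_h3.png

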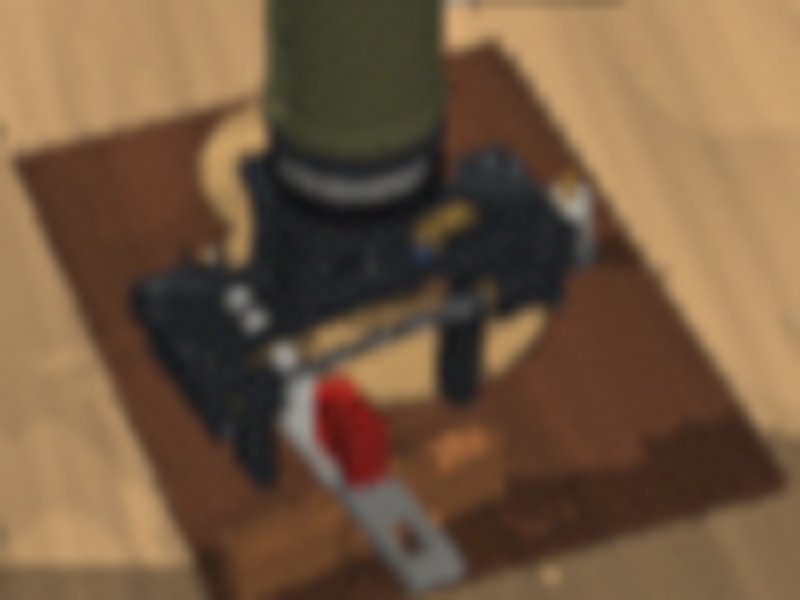

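The tips at (265,480) and (460,400) straddle the red handle at (352,440). Closing.

Call:
send_rows(
  commands=[-0.008,0,-0.004,0,0.001,0.001,1,0,0,0,0,0,0,1,0,0,0,0,0,0,1,0,0,0,0,0,0,1,0,0,0,0,0,0,1,0,0,0,0,0,0,1,0,0,0,0,0,0,1,0,0,0,0,0,0,1,0,0,0,0,0,0,1,0,0,0,0,0,0,1,0,0,0,0,0,0,1],
  newtons=20,
)

```text
clock: 16.85
tool_pos: [0.5197, -0.0776, 0.0346]
eef_rot: [0.422, 0.567, -0.42, 0.569]
contact_force: [-0.6, -0.4, 0.3]
opening: 0.231
```

```bash
python3 - <<'E'
from look import *
show(telemetry.get_state(),(.519,-.077,.032),17)
look("h4",(215,170,315,245),None)
E
```

```text
t 16.85 tcp [ 0.5197 -0.0776  0.0346] jaw yaw 16.95 approach [ 0.003  0.    -1.   ] open 0.231 F [-0.6 -0.4  0.3] q [ 0.25  0.84 -0.32  1.99  0.63  0.41 -0.26]
shift [-0.003   0.0023 -0.0102]
turn [-0.0002  0.0022  0.0005] [-0.02  0.2   0.05]
t 16.85 tcp [ 0.5197 -0.0776  0.0346] jaw yaw 16.95 approach [ 0.003  0.    -1.   ] open 0.231 F [-0.6 -0.4  0.3] q [ 0.25  0.84 -0.32  1.99  0.63  0.41 -0.26]
side (215, 170, 315, 245) 8.0
```

View pics/side_h4.png

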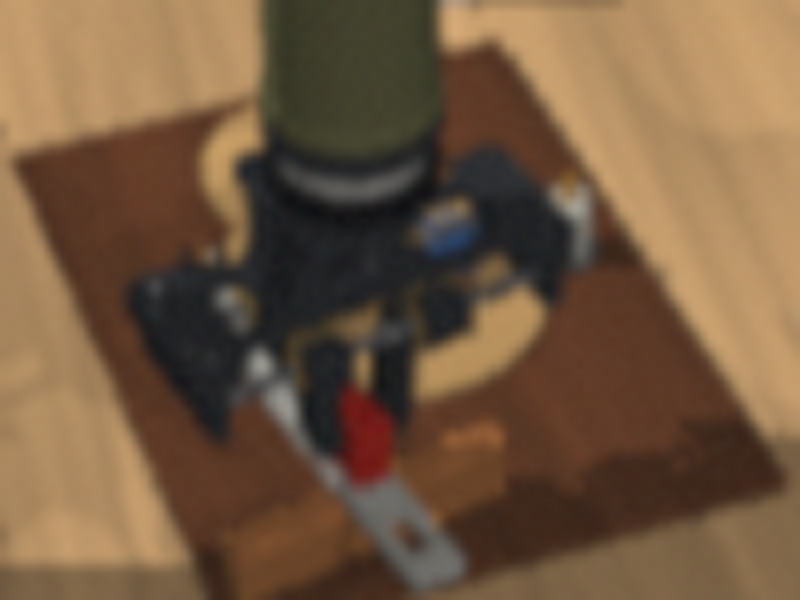

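The handle is held (opening 0.231, or 20.3 mm). Lifting about 18 mm, easing slightly towards the pivot.

Call:
send_rows(
  commands=[-0.001,0.003,0.02,0,0,0,1,-0.002,0.005,0.025,0,0,0,1,-0.002,0.005,0.025,0,0,0,1,0,0,0,0,0,0,1],
)

```text
clock: 17.3
tool_pos: [0.5174, -0.074, 0.0526]
eef_rot: [0.421, 0.568, -0.42, 0.569]
contact_force: [0.5, -1.2, -3.8]
opening: 0.224
```

```bash
python3 - <<'E'
from look import *
show(telemetry.get_state(),(.5184,-.0735,.053),17)
look("h5",(215,170,315,245),None)
E
```

```text
t 17.3 tcp [ 0.5174 -0.074   0.0526] jaw yaw 16.96 approach [ 0.001  0.    -1.   ] open 0.224 F [ 0.5 -1.2 -3.8] q [ 0.27  0.81 -0.35  1.99  0.61  0.45 -0.25]
shift [0.0039 0.0022 0.0014]
turn [-0.0003  0.0008  0.0005] [-0.03  0.07  0.04]
t 17.3 tcp [ 0.5174 -0.074   0.0526] jaw yaw 16.96 approach [ 0.001  0.    -1.   ] open 0.224 F [ 0.5 -1.2 -3.8] q [ 0.27  0.81 -0.35  1.99  0.61  0.45 -0.25]
side (215, 170, 315, 245) 8.0
```

View pics/side_h5.png

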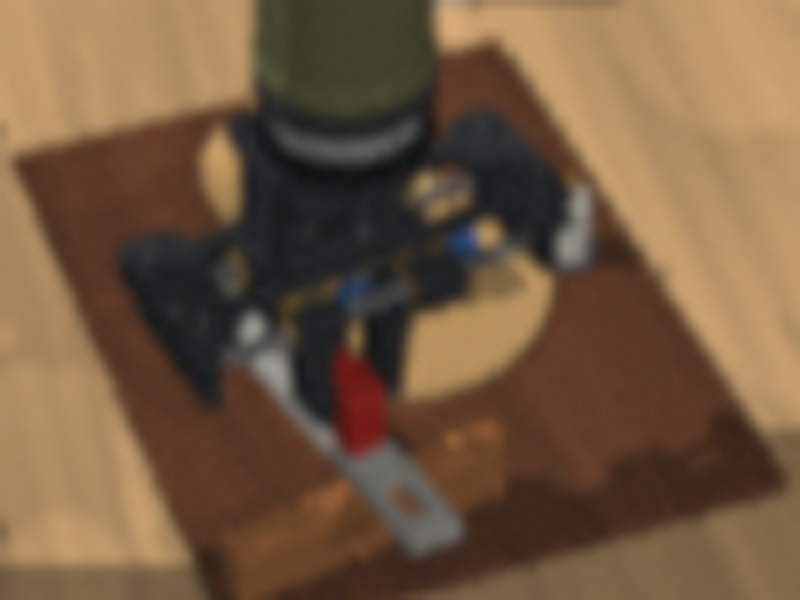

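```bash
cat > swing.py <<'E'
from look import *
def plan(yaws,piv=(.478,.0551),r=.135,z=.053):
    s=telemetry.get_state();show(s,yaw=yaws[-1]);M=R.from_quat(s["eef_rot"]).as_matrix()
    y=np.degrees(np.arctan2(M[1,1],M[0,1]));p=s["tool_pos"].copy()
    d=p[:2]-np.array(piv);print("r now",np.linalg.norm(d).round(4),"angle+90",(np.degrees(np.arctan2(d[1],d[0]))+90).round(2))
    for t in yaws:
        a=np.radians(t-90);q=np.array([piv[0]+r*np.cos(a),piv[1]+r*np.sin(a),z]);print(t,((q-p)/.25).round(4),"wz",round((t-y)/90,4));p=q;y=t
E
python3 -c "
from swing import *
plan([22,29,36,43,50])"
```

```text
t 17.35 tcp [ 0.5173 -0.0742  0.0524] jaw yaw 16.95 approach [ 0.001  0.    -1.   ] open 0.225 F [-0.7  0.6 -3.1] q [ 0.27  0.81 -0.35  1.99  0.61  0.45 -0.25]
turn [-0.0004  0.0005  0.3673] [-0.04  0.05 33.05]
r now 0.1351 angle+90 16.91
22 [0.045  0.0165 0.0026] wz 0.0561
29 [0.0595 0.0284 0.    ] wz 0.0778
36 [0.0556 0.0354 0.    ] wz 0.0778
43 [0.0509 0.0419 0.    ] wz 0.0778
50 [0.0454 0.0478 0.    ] wz 0.0778
```

Call:
send_rows(
  commands=[0.045,0.0165,0.003,0,0,0.056,1,0.06,0.028,0,0,0,0.078,1,0.056,0.035,0,0,0,0.078,1,0,0,0,0,0,0,1],
)

```text
clock: 17.75
tool_pos: [0.5597, -0.0541, 0.0535]
eef_rot: [0.319, 0.63, -0.317, 0.633]
contact_force: [-0.1, 1.1, -3.8]
opening: 0.219
```

```bash
python3 -c "
from swing import *
plan([36,43,50,57])"
```

```text
t 17.75 tcp [ 0.5597 -0.0541  0.0535] jaw yaw 36.55 approach [ 0.004  0.    -1.   ] open 0.219 F [-0.1  1.1 -3.8] q [ 0.29  0.86 -0.48  1.87  0.68  0.58  0.01]
turn [-0.0007  0.0023  0.2272] [-0.06  0.21 20.45]
r now 0.1364 angle+90 36.81
36 [-0.0095 -0.     -0.0022] wz -0.0061
43 [0.0509 0.0419 0.    ] wz 0.0778
50 [0.0454 0.0478 0.    ] wz 0.0778
57 [0.0392 0.053  0.    ] wz 0.0778
```

Tracking well and forces are small. On with the swing.

Call:
send_rows(
  commands=[0.042,0.042,0,0,0.002,0.072,1,0.045,0.048,0,0,0,0.078,1,0.039,0.053,0,0,0,0.078,1,0,0,0,0,0,0,1],
)

```text
clock: 18.15
tool_pos: [0.592, -0.0189, 0.0534]
eef_rot: [0.202, 0.677, -0.2, 0.679]
contact_force: [-0.1, 0.1, -3.5]
opening: 0.226
```

```bash
python3 -c "
from swing import *
plan([64,71,78,85])
look('w1',(215,170,315,245),(210,140,310,215))"
```

```text
t 18.15 tcp [ 0.592  -0.0189  0.0534] jaw yaw 56.97 approach [ 0.002  0.001 -1.   ] open 0.226 F [-0.1  0.1 -3.5] q [ 0.28  0.91 -0.58  1.77  0.74  0.7   0.28]
turn [-0.001   0.0014  0.3115] [-0.09  0.12 28.03]
r now 0.1359 angle+90 57.01
64 [ 0.0293  0.0593 -0.0015] wz 0.0781
71 [0.0252 0.0609 0.    ] wz 0.0778
78 [0.0176 0.0635 0.    ] wz 0.0778
85 [0.0097 0.0652 0.    ] wz 0.0778
t 18.15 tcp [ 0.592  -0.0189  0.0534] jaw yaw 56.97 approach [ 0.002  0.001 -1.   ] open 0.226 F [-0.1  0.1 -3.5] q [ 0.28  0.91 -0.58  1.77  0.74  0.7   0.28]
side (215, 170, 315, 245) 8.0
top (210, 140, 310, 215) 8.0
```

View pics/side_w1.png

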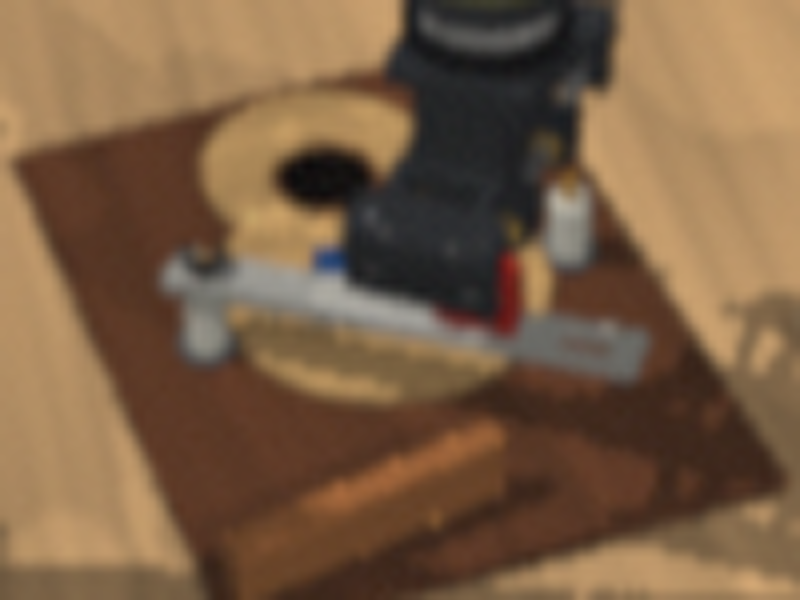

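Call:
send_rows(
  commands=[0.029,0.059,0.006,0,0.001,0.078,1,0.025,0.061,0.004,0,0,0.078,1,0.018,0.063,0,0,0,0.078,1,0,0,0,0,0,0,1],
)

```text
clock: 18.65
tool_pos: [0.61, 0.0224, 0.0564]
eef_rot: [0.077, 0.701, -0.078, 0.705]
contact_force: [0.3, 0.9, -3.4]
opening: 0.226
```

```bash
python3 -c "
from swing import *
plan([85,92,97.9],z=.055)
look('w2',(235,170,305,222),(210,140,310,215))"
```

```text
t 18.65 tcp [0.61   0.0224 0.0564] jaw yaw 77.41 approach [ 0.005 -0.001 -1.   ] open 0.226 F [ 0.3  0.9 -3.4] q [ 0.25  0.94 -0.68  1.71  0.8   0.79  0.53]
turn [2.000e-04 3.200e-03 2.277e-01] [2.000e-02 2.900e-01 2.049e+01]
r now 0.136 angle+90 76.07
85 [ 0.01    0.0839 -0.0054] wz 0.0844
92 [0.0017 0.0659 0.    ] wz 0.0778
97.9 [-0.0048  0.0554  0.    ] wz 0.0656
t 18.65 tcp [0.61   0.0224 0.0564] jaw yaw 77.41 approach [ 0.005 -0.001 -1.   ] open 0.226 F [ 0.3  0.9 -3.4] q [ 0.25  0.94 -0.68  1.71  0.8   0.79  0.53]
side (235, 170, 305, 222) 11.429
top (210, 140, 310, 215) 8.0
```

View pics/side_w2.png

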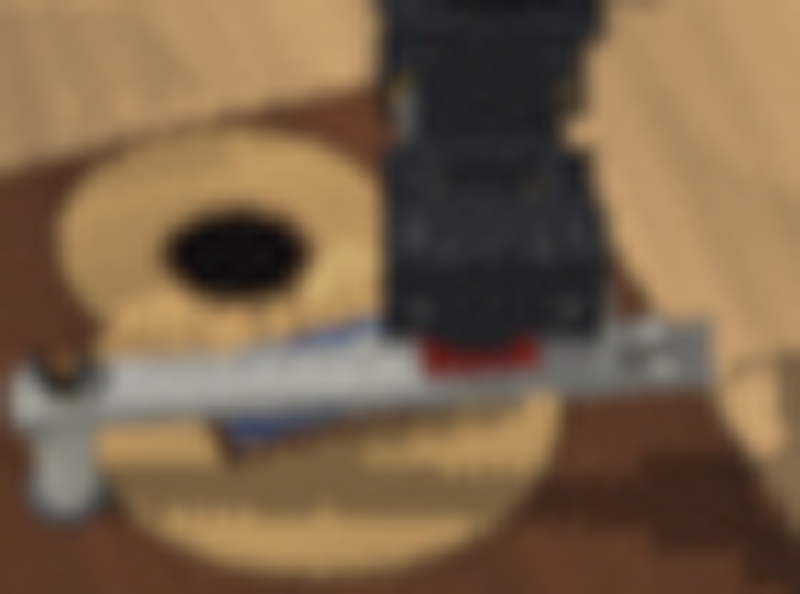

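Call:
send_rows(
  commands=[0.01,0.07,0,0,0.003,0.07,1,0.002,0.06,0,0,0,0.07,1,0,0,0,0,0,0,1],
)

```text
clock: 19.05
tool_pos: [0.6135, 0.0493, 0.0564]
eef_rot: [0.002, 0.706, -0.006, 0.708]
contact_force: [1.7, 2.1, -3.5]
opening: 0.226
```

```bash
python3 -c "
from swing import *
plan([97.9],z=.0564)
look('w3',(235,170,305,222),(210,140,310,215))"
```

```text
t 19.05 tcp [0.6135 0.0493 0.0564] jaw yaw 89.35 approach [ 0.003 -0.005 -1.   ] open 0.226 F [ 1.7  2.1 -3.5] q [ 0.23  0.96 -0.73  1.69  0.84  0.83  0.67]
turn [0.0028 0.0021 0.095 ] [0.25 0.19 8.55]
r now 0.1356 angle+90 87.54
97.9 [-0.0071  0.0975  0.0002] wz 0.095
t 19.05 tcp [0.6135 0.0493 0.0564] jaw yaw 89.35 approach [ 0.003 -0.005 -1.   ] open 0.226 F [ 1.7  2.1 -3.5] q [ 0.23  0.96 -0.73  1.69  0.84  0.83  0.67]
side (235, 170, 305, 222) 11.429
top (210, 140, 310, 215) 8.0
```

View pics/side_w3.png

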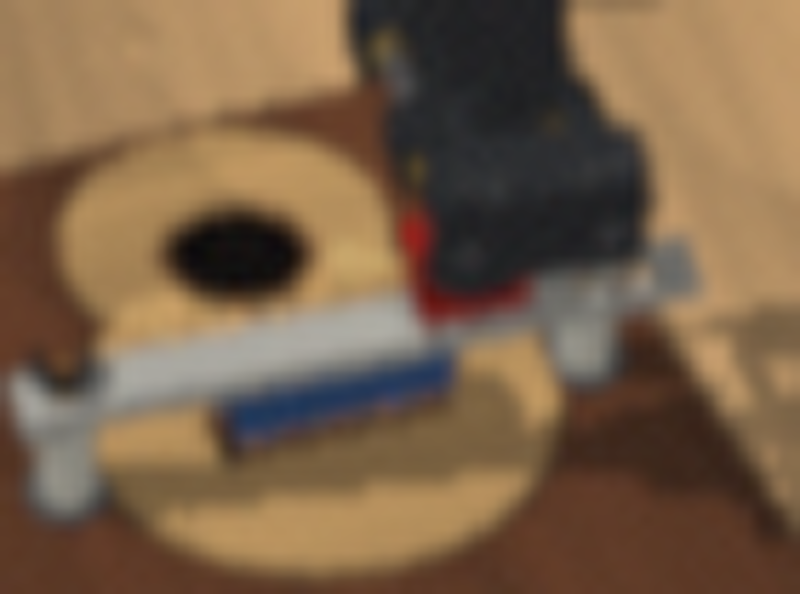

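View pics/top_w3.png

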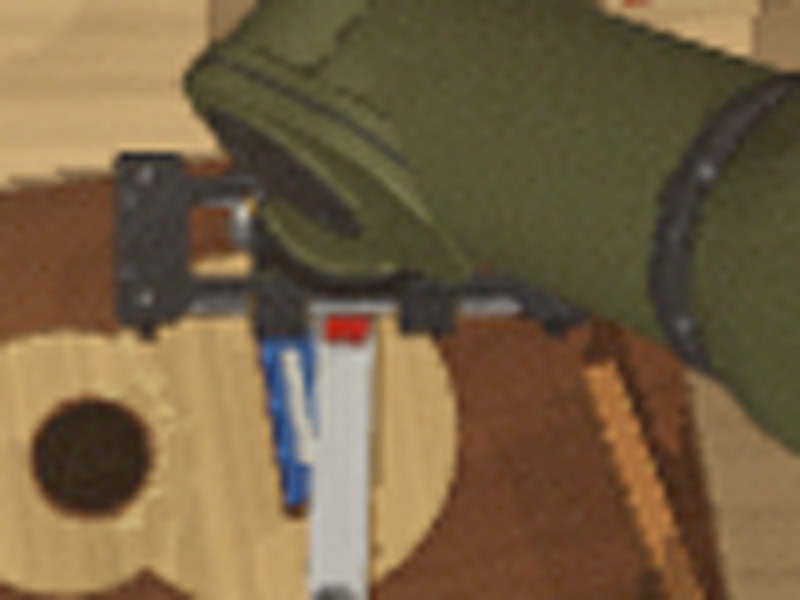

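Call:
send_rows(
  commands=[-0.002,0.05,0.002,0.002,0.002,0.045,1,-0.004,0.045,0,0,0,0.045,1,0,0,0,0,0,0,1],
)

```text
clock: 19.45
tool_pos: [0.6132, 0.067, 0.0567]
eef_rot: [-0.044, 0.705, 0.04, 0.707]
contact_force: [1.6, 1.6, -3.0]
opening: 0.23
```

```bash
python3 -c "
from swing import *
plan([97.9],z=.0564)
look('w4',(235,170,305,222),(210,140,310,215))"
```

```text
t 19.45 tcp [0.6132 0.067  0.0567] jaw yaw 96.78 approach [ 0.002 -0.005 -1.   ] open 0.23 F [ 1.6  1.6 -3. ] q [ 0.21  0.97 -0.75  1.68  0.86  0.85  0.76]
turn [0.0034 0.0016 0.0124] [0.31 0.14 1.12]
r now 0.1357 angle+90 95.03
97.9 [-0.0058  0.0266 -0.0013] wz 0.0124
t 19.45 tcp [0.6132 0.067  0.0567] jaw yaw 96.78 approach [ 0.002 -0.005 -1.   ] open 0.23 F [ 1.6  1.6 -3. ] q [ 0.21  0.97 -0.75  1.68  0.86  0.85  0.76]
side (235, 170, 305, 222) 11.429
top (210, 140, 310, 215) 8.0
```

View pics/side_w4.png

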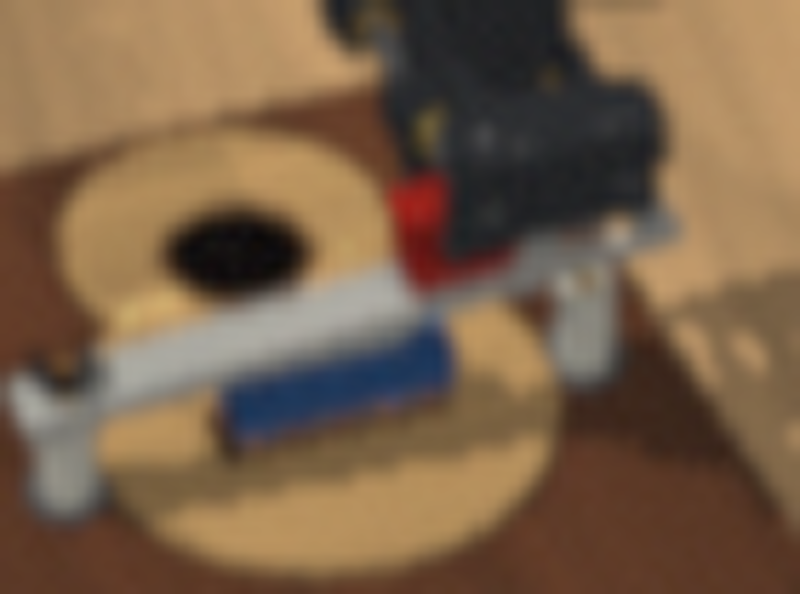

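View pics/top_w4.png

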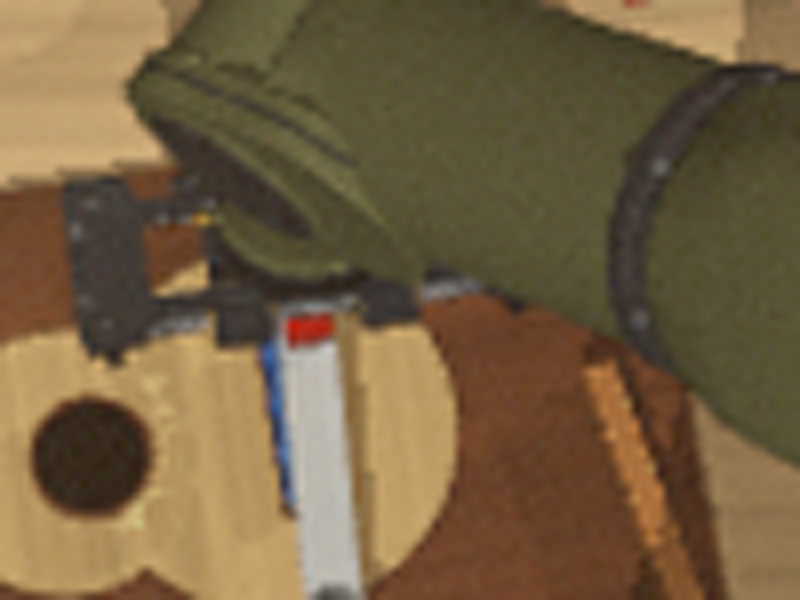

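```bash
cat > strapline.py <<'E'
from look import *
def line(tag,rows=(186,190,194,198,202,206,210),lift=.0215,r0=.14,img=None):
    im=cv2.imread(f"raw_top_{tag}.png");H,S,V=cv2.split(cv2.cvtColor(im,cv2.COLOR_BGR2HSV))
    piv=np.array([.4798,.0585]);out=[]
    for v in rows:
        s=S[v].astype(float);w=[u for u in range(243,262) if S[v,u]<45 and V[v,u]>120]
        if len(w)<4: continue
        # subpixel edges: saturation-weighted coverage
        u0,u1=w[0],w[-1];c=(u0+u1)/2
        z=.056
        for _ in range(5):
            P=ray("top",(c,v),z)[0];z=.056+lift*np.linalg.norm(P[:2]-piv)/r0
        out.append(P);print(v,u0,u1,P.round(4))
    out=np.array(out);k=np.polyfit(out[:,0],out[:,1],1);print("yaw",np.degrees(np.arctan(k[0])).round(2),"y at pivot x .4798:",np.polyval(k,.4798).round(4),"at catch x .6648:",np.polyval(k,.6648).round(4))
E
python3 -c "
from strapline import *
line('w4')"
```

```text
186 245 251 [0.5859 0.0652 0.0723]
190 245 252 [0.5722 0.0638 0.0702]
194 246 252 [0.5585 0.0623 0.0681]
198 246 252 [0.5448 0.0626 0.066 ]
202 247 253 [0.531  0.0595 0.0639]
206 248 253 [0.5174 0.0581 0.0618]
210 248 254 [0.5037 0.0567 0.0597]
yaw 5.91 y at pivot x .4798: 0.0544 at catch x .6648: 0.0736
```

The top view puts the strap line at y=73.6 mm at the catch bolt, which itself is at about 82. So I need about 7 mm more at the handle and 1–2° of turn.

Call:
send_rows(
  commands=[-0.004,0.018,0,0.003,0.001,0.01,1,-0.002,0.014,0,0,0,0.004,1,0,0,0,0,0,0,1],
)

```text
clock: 19.85
tool_pos: [0.6124, 0.0701, 0.0564]
eef_rot: [-0.049, 0.705, 0.045, 0.706]
contact_force: [2.5, 2.3, -2.3]
opening: 0.231
```

```bash
python3 -c "
from strapline import *
show(telemetry.get_state(),(.612,.0745,.0567),97.9)
look('w5',(265,175,305,205),(230,160,270,190))
line('w5')"
```

```text
t 19.85 tcp [0.6124 0.0701 0.0564] jaw yaw 97.63 approach [ 0.001 -0.005 -1.   ] open 0.231 F [ 2.5  2.3 -2.3] q [ 0.21  0.97 -0.76  1.69  0.86  0.85  0.77]
shift [-0.0015  0.0174  0.0014]
turn [0.0033 0.0009 0.003 ] [0.3  0.08 0.27]
t 19.85 tcp [0.6124 0.0701 0.0564] jaw yaw 97.63 approach [ 0.001 -0.005 -1.   ] open 0.231 F [ 2.5  2.3 -2.3] q [ 0.21  0.97 -0.76  1.69  0.86  0.85  0.77]
side (265, 175, 305, 205) 20.0
top (230, 160, 270, 190) 20.0
186 244 250 [0.5859 0.0686 0.0724]
190 245 251 [0.5722 0.0655 0.0702]
194 245 251 [0.5585 0.0658 0.0681]
198 245 252 [0.5448 0.0644 0.066 ]
202 245 252 [0.5312 0.0647 0.0639]
206 247 253 [0.5174 0.0598 0.0618]
210 248 253 [0.5037 0.0584 0.0597]
yaw 6.42 y at pivot x .4798: 0.0566 at catch x .6648: 0.0774
```

View pics/side_w5.png

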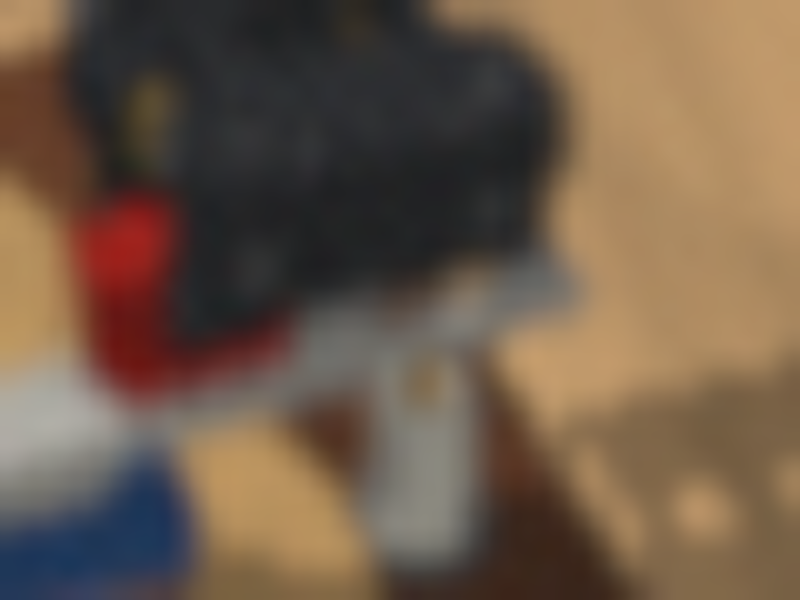

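```bash
python3 -c "
from h import *
for z in(.065,.07,.075,.08,.085):
    print(z,((proj('side',[.6648,.0840,z])-[265,175]+.5)*20).round(0), ((proj('side',[.6635,.0825,z])-[265,175]+.5)*20).round(0))
"
```

```text
0.065 [[421. 329.]] [[417. 335.]]
0.07 [[422. 309.]] [[418. 315.]]
0.075 [[423. 290.]] [[419. 296.]]
0.08 [[424. 271.]] [[420. 276.]]
0.085 [[425. 251.]] [[421. 257.]]
```

Call:
send_rows(
  commands=[-0.004,0.024,0.002,0.003,0,0.008,1,-0.002,0.012,0,0.002,0,0,1,0,0,0,0,0,0,1],
)

```text
clock: 20.25
tool_pos: [0.6103, 0.0768, 0.0563]
eef_rot: [-0.052, 0.705, 0.051, 0.705]
contact_force: [2.7, 0.7, -3.6]
opening: 0.224
```

```bash
python3 -c "
from strapline import *
show(telemetry.get_state(),(.612,.0745,.0567),97.9)
look('w6',(265,175,305,205),(230,160,270,190))
line('w6')"
```

```text
t 20.25 tcp [0.6103 0.0768 0.0563] jaw yaw 98.39 approach [ 0.    -0.001 -1.   ] open 0.224 F [ 2.7  0.7 -3.6] q [ 0.2   0.97 -0.76  1.69  0.86  0.85  0.77]
shift [ 0.0068 -0.0094  0.0016]
turn [ 0.0008  0.0001 -0.0055] [ 0.08  0.01 -0.49]
t 20.25 tcp [0.6103 0.0768 0.0563] jaw yaw 98.39 approach [ 0.    -0.001 -1.   ] open 0.224 F [ 2.7  0.7 -3.6] q [ 0.2   0.97 -0.76  1.69  0.86  0.85  0.77]
side (265, 175, 305, 205) 20.0
top (230, 160, 270, 190) 20.0
186 243 249 [0.586  0.0721 0.0724]
190 244 250 [0.5723 0.0689 0.0703]
194 244 250 [0.5586 0.0692 0.0682]
198 245 251 [0.5449 0.0661 0.0661]
202 246 251 [0.5312 0.0647 0.0639]
206 246 252 [0.5175 0.0633 0.0618]
210 247 253 [0.5037 0.0601 0.0597]
yaw 7.69 y at pivot x .4798: 0.0576 at catch x .6648: 0.0825
```

View pics/side_w6.png

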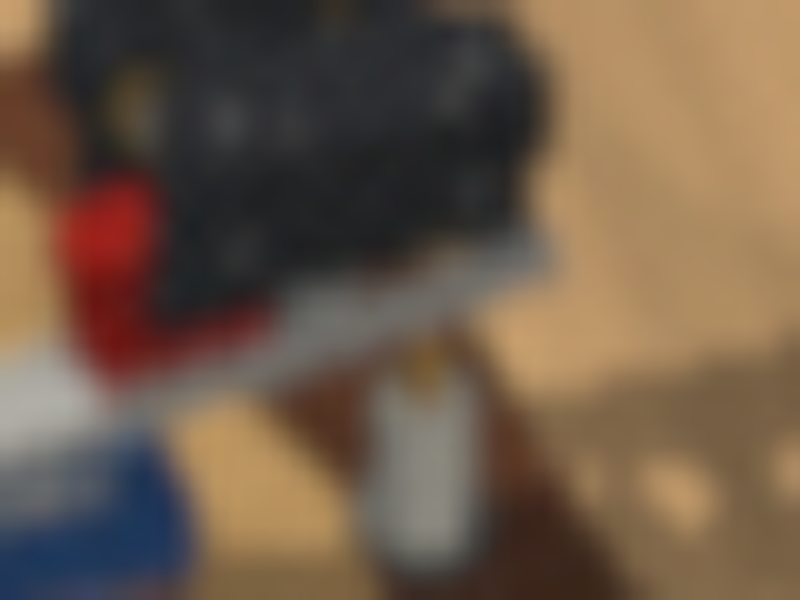

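View pics/top_w6.png

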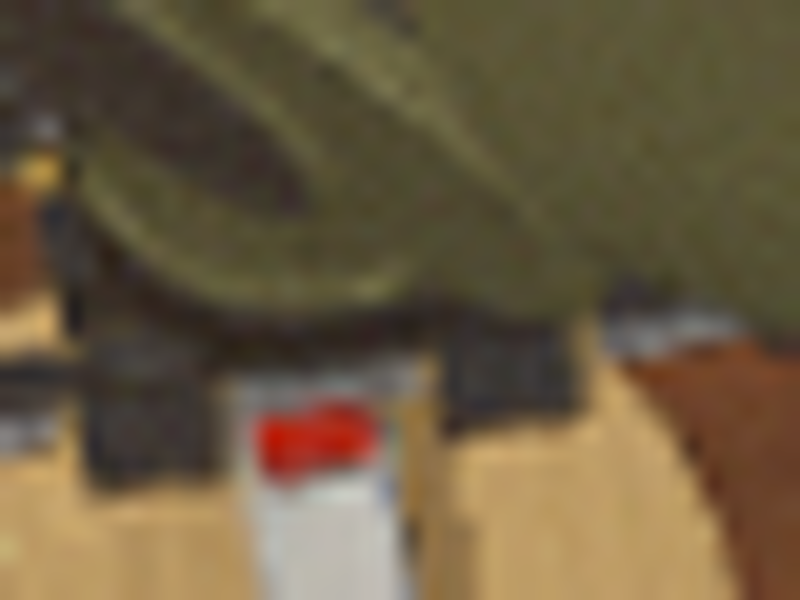

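The strap line now passes y=57.6 mm at the pivot and 82.5 at the catch bolt. The slot's centre in the side view, (420,260), matches the (425,251) predicted over the bolt. Lowering slowly.

Call:
send_rows(
  commands=[0.002,0,-0.012,0,0,0,1,0.002,0,-0.012,0,0,0,1,0,0,0,0,0,0,1],
)

```text
clock: 20.65
tool_pos: [0.6115, 0.0768, 0.0502]
eef_rot: [-0.052, 0.705, 0.051, 0.705]
contact_force: [1.6, 0.1, -1.2]
opening: 0.225
```

```bash
python3 -c "
from strapline import *
show(telemetry.get_state(),(.611,.0765,.0563),98.1)
look('w7',(265,175,305,205),(230,160,270,190))
line('w7',lift=.016)"
```

```text
t 20.65 tcp [0.6115 0.0768 0.0502] jaw yaw 98.32 approach [ 0.    -0.001 -1.   ] open 0.225 F [ 1.6  0.1 -1.2] q [ 0.2   0.98 -0.76  1.69  0.87  0.84  0.77]
shift [-0.002  -0.0012  0.0244]
turn [ 0.0007  0.0001 -0.0024] [ 0.06  0.01 -0.22]
t 20.65 tcp [0.6115 0.0768 0.0502] jaw yaw 98.32 approach [ 0.    -0.001 -1.   ] open 0.225 F [ 1.6  0.1 -1.2] q [ 0.2   0.98 -0.76  1.69  0.87  0.84  0.77]
side (265, 175, 305, 205) 20.0
top (230, 160, 270, 190) 20.0
186 243 249 [0.5868 0.072  0.0683]
190 244 250 [0.5729 0.0689 0.0667]
194 244 250 [0.5591 0.0692 0.0651]
198 245 251 [0.5453 0.0661 0.0635]
202 246 251 [0.5315 0.0646 0.0619]
206 246 252 [0.5177 0.0632 0.0604]
210 247 253 [0.5039 0.0601 0.0588]
yaw 7.6 y at pivot x .4798: 0.0576 at catch x .6648: 0.0823
```

View pics/side_w7.png

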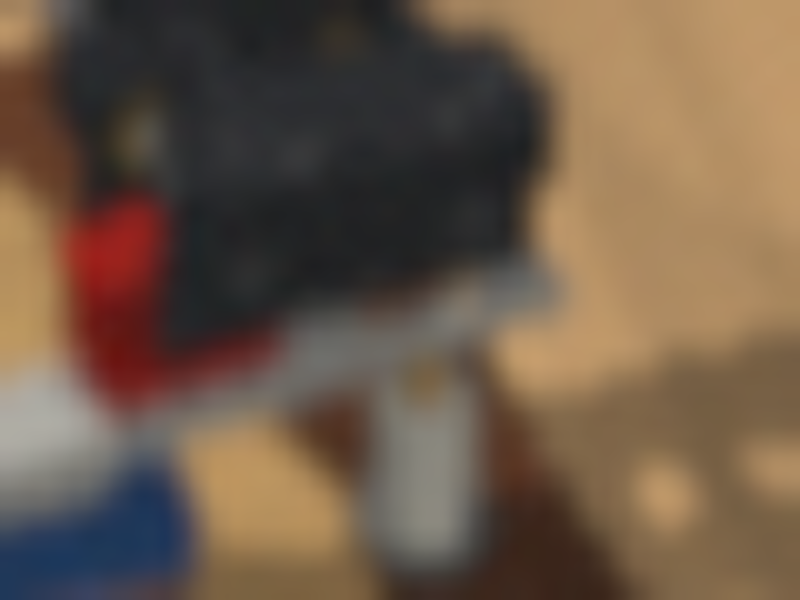

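Call:
send_rows(
  commands=[0.002,0,-0.012,0,0,0,1,0,0,0,0,0,0,1],
)

```text
clock: 20.95
tool_pos: [0.6123, 0.077, 0.0475]
eef_rot: [-0.052, 0.705, 0.051, 0.706]
contact_force: [1.3, 0.2, -1.6]
opening: 0.223
```

Call:
send_rows(
  commands=[0.002,0,-0.012,0,0,0,1,0,0,0,0,0,0,1],
)

```text
clock: 21.15
tool_pos: [0.6131, 0.0771, 0.0445]
eef_rot: [-0.052, 0.705, 0.051, 0.706]
contact_force: [1.5, -0.1, -1.0]
opening: 0.227
```

```bash
python3 -c "
from strapline import *
show(telemetry.get_state(),(.613,.0768,.04),98.1)
look('w8',(265,175,305,205),(230,160,270,190))
line('w8',lift=.01)"
```

```text
t 21.15 tcp [0.6131 0.0771 0.0445] jaw yaw 98.32 approach [ 0.001 -0.001 -1.   ] open 0.227 F [ 1.5 -0.1 -1. ] q [ 0.2   0.99 -0.75  1.69  0.88  0.84  0.76]
shift [-0.0002 -0.0013 -0.0178]
turn [ 0.0004  0.0008 -0.0024] [ 0.04  0.07 -0.22]
t 21.15 tcp [0.6131 0.0771 0.0445] jaw yaw 98.32 approach [ 0.001 -0.001 -1.   ] open 0.227 F [ 1.5 -0.1 -1. ] q [ 0.2   0.99 -0.75  1.69  0.88  0.84  0.76]
side (265, 175, 305, 205) 20.0
top (230, 160, 270, 190) 20.0
186 243 249 [0.5878 0.072  0.0638]
190 244 250 [0.5737 0.0688 0.0627]
194 244 250 [0.5597 0.0691 0.0618]
198 245 251 [0.5457 0.066  0.0607]
202 246 251 [0.5318 0.0646 0.0597]
206 246 252 [0.5179 0.0632 0.0587]
210 247 253 [0.504  0.0601 0.0577]
yaw 7.5 y at pivot x .4798: 0.0576 at catch x .6648: 0.0819
```

View pics/side_w8.png

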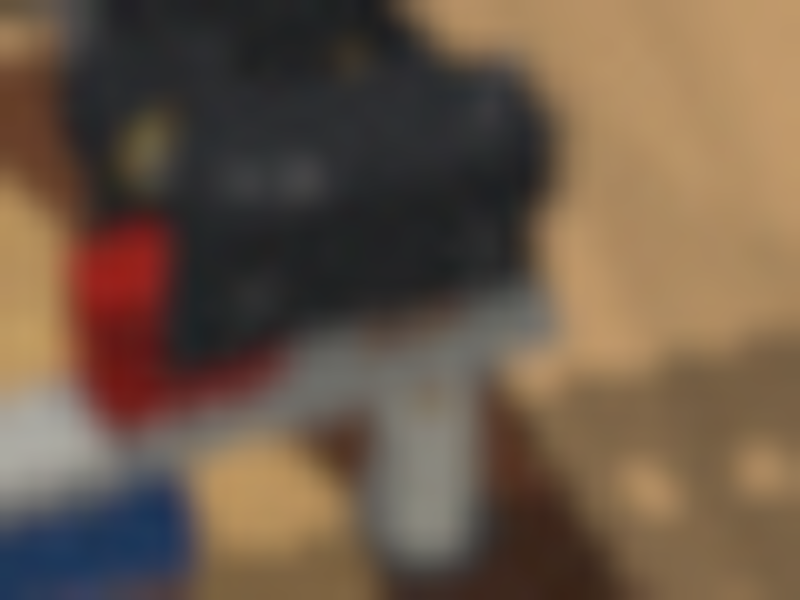

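Call:
send_rows(
  commands=[0.001,0,-0.012,0,0,0,1,0,0,0,0,0,0,1],
)

```text
clock: 21.45
tool_pos: [0.6137, 0.0773, 0.0417]
eef_rot: [-0.052, 0.704, 0.051, 0.706]
contact_force: [1.7, -0.1, -0.2]
opening: 0.222
```

Call:
send_rows(
  commands=[0.001,0,-0.012,0,0,0,1,0,0,0,0,0,0,1],
)

```text
clock: 21.65
tool_pos: [0.6145, 0.0774, 0.0386]
eef_rot: [-0.051, 0.704, 0.051, 0.706]
contact_force: [2.0, 0.2, -1.9]
opening: 0.23
```

```bash
python3 -c "
from strapline import *
show(telemetry.get_state(),(.613,.0768,.04),98.1)
look('w9',(245,175,305,220),(230,160,270,190))
line('w9',lift=.005)"
```

```text
t 21.65 tcp [0.6145 0.0774 0.0386] jaw yaw 98.32 approach [ 0.003 -0.    -1.   ] open 0.23 F [ 2.   0.2 -1.9] q [ 0.19  1.   -0.74  1.68  0.89  0.83  0.76]
shift [-0.0058 -0.0022  0.0056]
turn [ 0.0001  0.002  -0.0025] [ 0.01  0.18 -0.22]
t 21.65 tcp [0.6145 0.0774 0.0386] jaw yaw 98.32 approach [ 0.003 -0.    -1.   ] open 0.23 F [ 2.   0.2 -1.9] q [ 0.19  1.   -0.74  1.68  0.89  0.83  0.76]
side (245, 175, 305, 220) 13.333
top (230, 160, 270, 190) 20.0
186 243 249 [0.5885 0.0719 0.0599]
190 244 250 [0.5743 0.0688 0.0594]
194 244 250 [0.5602 0.0691 0.0589]
198 245 251 [0.5461 0.066  0.0584]
202 246 251 [0.5321 0.0646 0.0579]
206 246 252 [0.5181 0.0632 0.0574]
210 247 253 [0.5041 0.0601 0.0569]
yaw 7.42 y at pivot x .4798: 0.0576 at catch x .6648: 0.0817
```

View pics/side_w9.png

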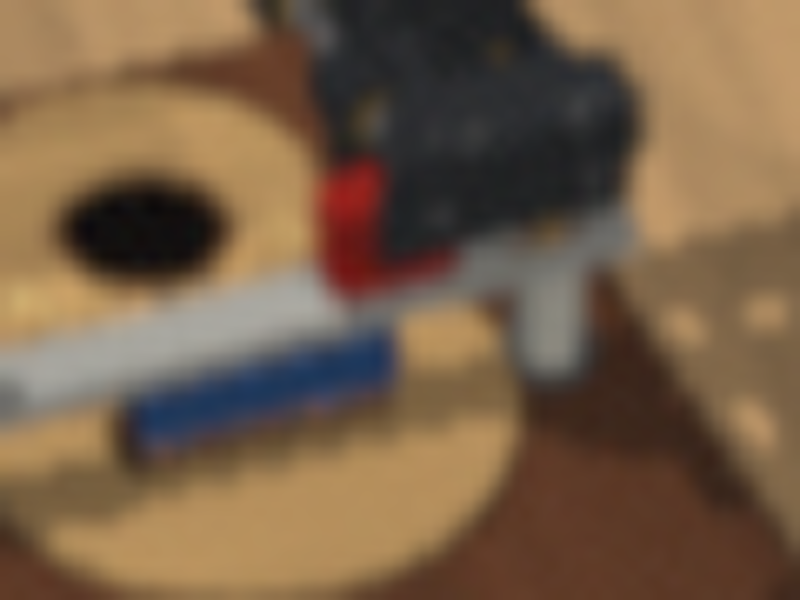

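The brass bolt now shows inside the slot at (548,228), with the strap almost down. Lowering the last few millimetres.

Call:
send_rows(
  commands=[0,0,-0.01,0,0,0,1,0,0,0,0,0,0,1],
)

```text
clock: 21.95
tool_pos: [0.615, 0.0776, 0.0367]
eef_rot: [-0.051, 0.704, 0.051, 0.707]
contact_force: [0.9, 0.2, 0.3]
opening: 0.227
```

Call:
send_rows(
  commands=[0,0,-0.008,0,0,0,1,0,0,0,0,0,0,1],
)

```text
clock: 22.15
tool_pos: [0.6153, 0.0778, 0.0358]
eef_rot: [-0.052, 0.703, 0.051, 0.707]
contact_force: [2.4, 0.9, -0.8]
opening: 0.225
```

```bash
python3 -c "
from strapline import *
look('x1',(245,175,305,220),None)"
```

```text
t 22.15 tcp [0.6153 0.0778 0.0358] jaw yaw 98.34 approach [ 0.006 -0.    -1.   ] open 0.225 F [ 2.4  0.9 -0.8] q [ 0.19  1.   -0.74  1.69  0.89  0.82  0.75]
side (245, 175, 305, 220) 13.333
```

View pics/side_x1.png

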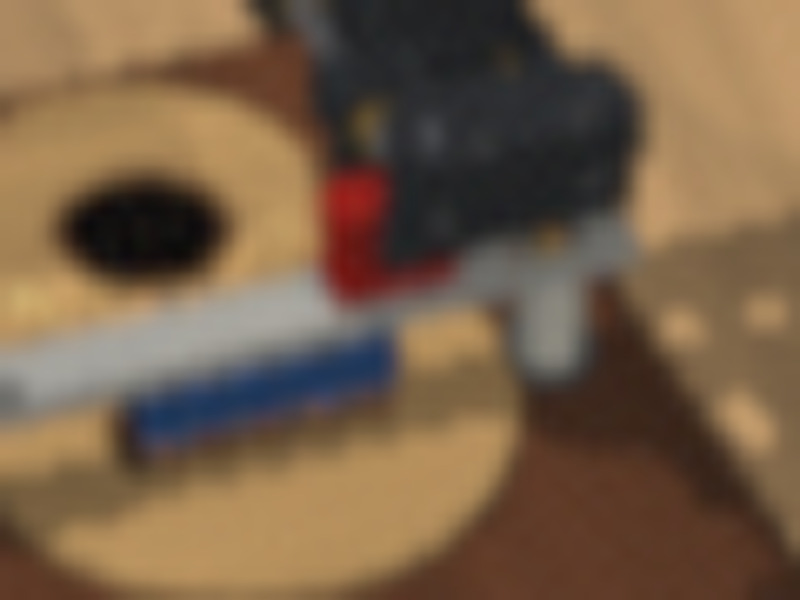

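Seated: the last 2 mm command moved it only 0.9 mm. Releasing and rising.

Call:
send_rows(
  commands=[0,0,0,0,0,0,0.5,0,0,0,0,0,0,0.4,0,0,0,0,0,0,0.4,0,0,0,0,0,0,0.4,0,0,0.03,0,0,0,0.4,0,0,0.08,0,0,0,0.4,0,0,0.1,0,0,0,0.4,0,0,0.1,0,0,0,0.4,0,0,0.1,0,0,0,0.4,0,0,0.1,0,0,0,0.4,-0.05,-0.15,0.05,0,0,0,0.4,-0.05,-0.15,0.05,0,0,0,0.4],
)

```text
clock: 23.4
tool_pos: [0.5835, 0.0074, 0.1937]
eef_rot: [-0.055, 0.706, 0.057, 0.703]
contact_force: [-0.0, -1.1, 0.1]
opening: 0.605
```

Call:
send_rows(
  commands=[-0.05,-0.18,0.02,0,0,0,0.4,-0.05,-0.18,0.02,0,0,0,0.4,-0.05,-0.18,0,0,0,0,0.4,-0.05,-0.18,0,0,0,0,0.4,-0.05,-0.15,0,0,0,0,0.4,0,0,0,0,0,0,0.4],
)

```text
clock: 24.0
tool_pos: [0.516, -0.223, 0.2095]
eef_rot: [-0.055, 0.705, 0.053, 0.705]
contact_force: [0.2, 0.1, 0.3]
opening: 0.602
```

```bash
python3 -c "
from strapline import *
look('f1',(235,170,305,222),(210,145,290,205))
line('f1',rows=(188,192,196,200,204,208),lift=0)"
```

```text
t 24.0 tcp [ 0.516  -0.223   0.2095] jaw yaw 98.8 approach [-0.    -0.003 -1.   ] open 0.602 F [0.2 0.1 0.3] q [ 0.85  0.74 -0.95  1.73  0.69  1.05  1.38]
side (235, 170, 305, 222) 11.429
top (210, 145, 290, 205) 10.0
188 243 249 [0.5822 0.072  0.056 ]
192 244 250 [0.5679 0.0689 0.056 ]
196 245 251 [0.5536 0.0657 0.056 ]
200 245 251 [0.5395 0.0661 0.056 ]
204 246 252 [0.5253 0.063  0.056 ]
208 247 252 [0.5113 0.0616 0.056 ]
yaw 7.99 y at pivot x .4798: 0.0568 at catch x .6648: 0.0828
```

View pics/side_f1.png

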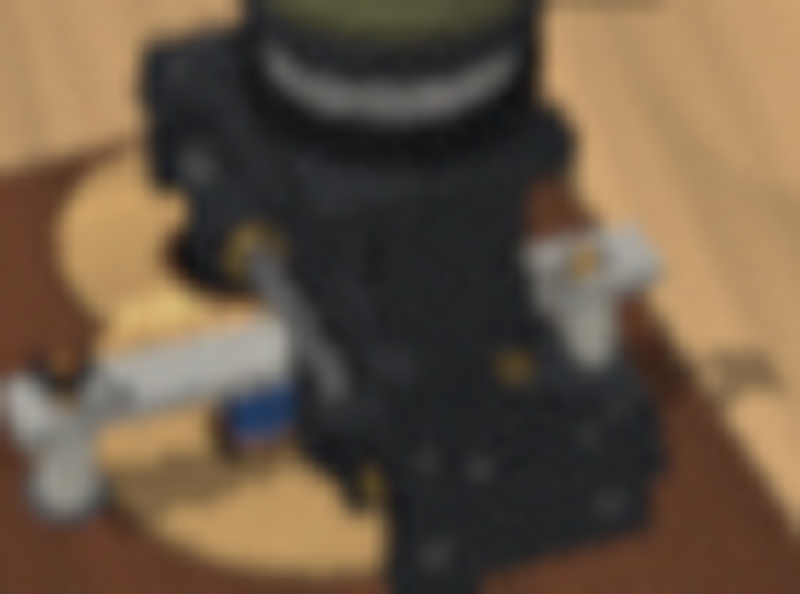

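View pics/top_f1.png

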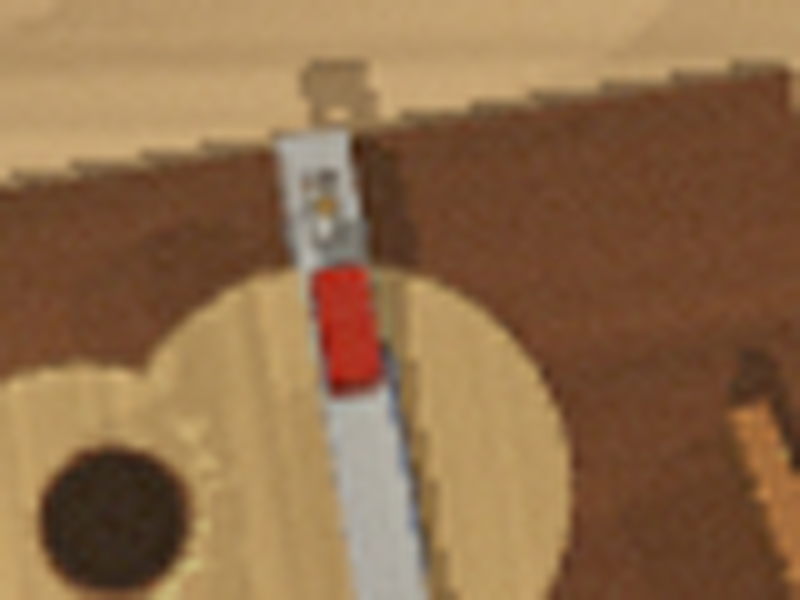

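The slot is over the bolt (brass dot at (323,207) in the top view). I'll move the arm clear for an unobstructed side view.

Call:
send_rows(
  commands=[-0.05,-0.18,0.03,0,0,0,0.4,-0.05,-0.18,0.03,0,0,0,0.4,-0.05,-0.18,0,0,0,0,0.4,-0.05,-0.15,0,0,0,0,0.4,0,0,0,0,0,0,0.4,0,0,0,0,0,0,0.4],
)

```text
clock: 24.7
tool_pos: [0.475, -0.3797, 0.2303]
eef_rot: [-0.063, 0.699, 0.068, 0.709]
contact_force: [0.7, 0.6, -0.2]
opening: 0.602
```

```bash
python3 -c "
from strapline import *
look('f2',(235,170,305,222),(0,0,512,384))"
```

```text
t 24.7 tcp [ 0.475  -0.3797  0.2303] jaw yaw 100.68 approach [ 0.013  0.008 -1.   ] open 0.602 F [ 0.7  0.6 -0.2] q [ 1.12  0.79 -0.99  1.56  0.69  1.16  1.75]
side (235, 170, 305, 222) 11.429
top (0, 0, 512, 384) 1.562
```

View pics/side_f2.png

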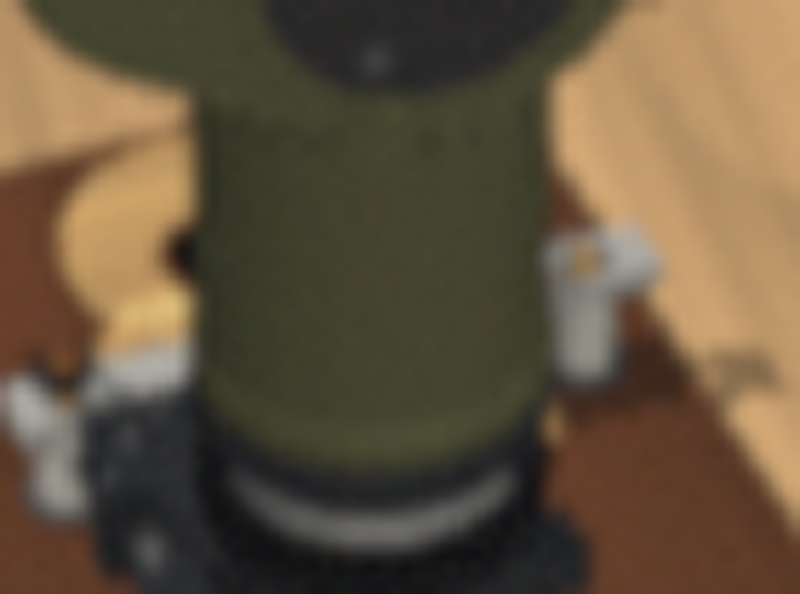

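View pics/top_f2.png

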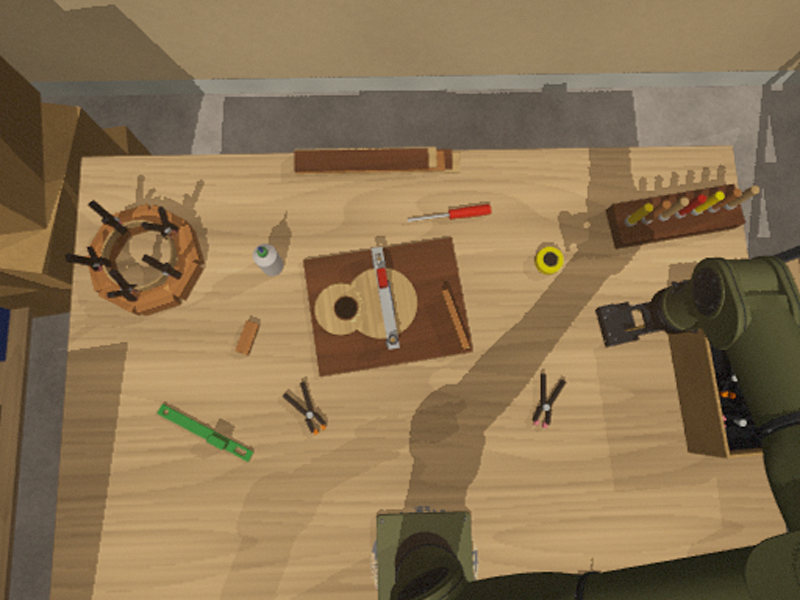

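Everything else on the bench is where it was. The arm still blocks the side view, so I'll move it back towards the base.

Call:
send_rows(
  commands=[-0.15,-0.1,0,0,0,0,0.4,-0.15,-0.1,0,0,0,0,0.4,-0.15,-0.1,0,0,0,0,0.4,-0.15,-0.1,0,0,0,0,0.4,-0.15,-0.1,0,0,0,0,0.4,-0.15,-0.1,0,0,0,0,0.4,0,0,0,0,0,0,0.4,0,0,0,0,0,0,0.4],
)

```text
clock: 25.6
tool_pos: [0.2559, -0.5167, 0.2333]
eef_rot: [-0.075, 0.695, 0.082, 0.71]
contact_force: [-0.1, 0.8, -0.1]
opening: 0.599
```

```bash
python3 -c "
from strapline import *
look('f3',(235,170,305,222),None)"
```

```text
t 25.6 tcp [ 0.2559 -0.5167  0.2333] jaw yaw 102.81 approach [ 0.019  0.012 -1.   ] open 0.599 F [-0.1  0.8 -0.1] q [ 1.61  0.77 -1.06  1.65  0.7   1.15  2.17]
side (235, 170, 305, 222) 11.429
```

View pics/side_f3.png

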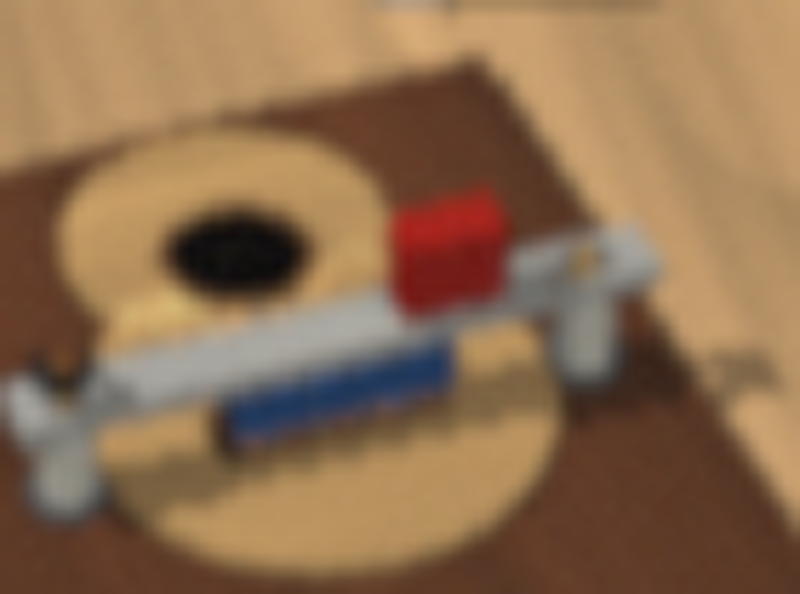

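```bash
python3 -c "
from plant import job
print(job.finish_job())"
```

```text
the job is handed in; nothing more can be done
None
```

The caul lies along the top of the bridge, and the strap is closed flat on it with its slot down over the catch bolt. I handed the job in after about 26 s on the robot's clock, with the arm clear.

**Last checks**
- **Caul:** at release it measured (573.5, 69.5) mm with a yaw of 8.0°, against the bridge at (573.5, 71) mm and 7.9°. I did not re-measure it under the closed strap. The final side picture shows it still parallel to the bridge, about 1.5 mm towards the catch bolt and 1 mm to the −y side by eye. I left it there.
- **Strap:** its final yaw was 8.0°. Its line passes within about 1 mm of both bolts in the top view, and the brass tip shows inside the slot. It stopped going down at close to its resting height.
- **Bystanders:** the top view shows them where they started.
- **Forces:** the readings I saw between moves stayed under 5 N.

**What failed or disagreed**
- My first attempt to grip the caul closed on nothing. The real fingertips sat about 30 mm higher than the reported TCP. I confirmed this in the camera views and allowed for it from then on.
- The TCP readings also differed sideways from the camera positions by 2–4 mm, so I aligned the caul and the strap by the images.

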